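# Put the mug away under the riser, handle out

### The job

Put the mug away on the worktop under the low wooden riser, midway between the two spice jars, keeping it upright. Its handle must point straight out of the riser's open front, and the mug must be pushed gently back until you feel it press against the rubber-faced back rail, then be let go and left standing there, touching the rail. Do not disturb the spice jars or the egg timer.

Things in the scene. Friction and masses are not known exactly. Their poses are not given: they have to be found in the camera images.
- mug_center (a point): Loose plain white mug (0.2 to 0.35 kg), an empty round cup 84 mm in diameter and 98 mm high with one D-shaped handle. The point is on the cup's axis, 49 mm above its foot. Axes: z up the mug, -y towards the handle. The cup's wall, 42 mm from the axis, is upright from 14 mm up.
- mug_handle (a point): Grip point on the mug's handle, 70 mm from the cup's axis, 48 mm above the foot: the middle of an upright round bar 12 mm thick (outermost face 76 mm from the axis), straight from 36 to 64 mm above the foot, with 22 mm of air between it and the cup. Same axes as mug_center.
- mug: The whole mug. Origin on the cup's axis at its foot; axes as mug_center.
- riser: Low wooden riser, fixed: board 290 mm long (y), x -66 to +62 mm, underside 135, top 153 mm up, gallery and things on top to 217 mm; inner faces of its end cheeks at y +-130 mm; open at the front (-x). Its back rail, 35 to 85 mm high, has a rubber face (about 3 N/mm for 3 mm, then rigid) set somewhere from x = +25 to +45 mm: not measured, feel for it. Origin on the worktop; +x to the rear, z up.
- jar_tall_mid (a point): Taller of two loose round spice jars, 45 mm in diameter, 106 mm high, standing under the riser on one side of the mug's place. The point is on its axis, 53 mm up.
- jar_tall: The taller spice jar as a whole; origin at the centre of its underside.
- jar_short_mid (a point): Shorter spice jar, 47 mm in diameter, 98 mm high, standing under the riser on the other side of the mug's place, 165 to 175 mm from the taller one, axis to axis. The point is on its axis, 49 mm up.
- jar_short: The shorter spice jar as a whole; origin at the centre of its underside.
- egg_timer: Round kitchen egg timer, loose, 63 mm in diameter and 48 mm high, standing between the mug and the riser, at least 120 mm from the mug's axis; origin at the centre of its underside.

How it is judged:
On the way:
1. the mug, under the riser with its handle to the front, is pressed against the back rail with at least 3 N for 0.2 s (contact force between mug and riser above 3 N and x of mug_center in the frame of riser above -0.02 m and x of mug_handle in the frame of riser below -0.05 m and height (world z) of mug below 0.012 m and angle between mug_center's own z axis and vertical below 0.2 rad), for 0.2 s.
At the end, for the whole second after the job is handed in: Let go of, the mug stands upright and at rest on the worktop under the riser, touching the back rail (over 0.1 N; after being pressed on it), its axis 73 to 97 mm from the axes of both spice jars (about 10 mm either way of midway), handle out of the front within 0.2 rad of square (contact force between the fingers and anything else below 0.1 N and contact force between the arm and mug below 0.1 N and contact force between mug and riser above 0.1 N and x of mug_center in the frame of riser above -0.02 m and x of mug_handle in the frame of riser below -0.05 m and angle between the y axis of mug_center and the x axis of riser, either way round below 0.2 rad and horizontal distance between mug_center and jar_tall_mid between 0.073 and 0.097 m and horizontal distance between mug_center and jar_short_mid between 0.073 and 0.097 m and angle between mug_center's own z axis and vertical below 0.06 rad and height (world z) of mug below 0.005 m and linear speed of mug below 0.01 m/s).
It fails at once if the mug is rammed against the riser with more than 25 N (contact force between mug and riser above 25 N).
It fails at once if the mug is tipped by more than 0.6 rad (angle between mug_center's own z axis and vertical above 0.6 rad).
It fails at once if the taller spice jar is moved by more than 10 mm (distance of jar_tall from where it was at the start of the episode above 0.01 m).
It fails at once if the shorter spice jar is moved by more than 10 mm (distance of jar_short from where it was at the start of the episode above 0.01 m).
It fails at once if the egg timer is moved by more than 10 mm (distance of egg_timer from where it was at the start of the episode above 0.01 m).
It also fails if it takes over 64 s, if anything falls off the work surface, if the arm or the gripper's body presses on something with over 40 N, if the wrist force passes 120 N, or if a joint passes its speed limit or range.

### The arm

A 7-joint arm with a two-finger parallel gripper is mounted at the origin on the work surface; the furniture and walls round the work are solid. World frame = base frame: x ahead of the robot, y to its left, z up, the work surface at z = 0. Lengths are in m, angles in rad, forces in N, time in s.
With the tool pointing down it reaches from about 0.4 to 0.85 m from the base axis. Payload 6.9 kg.
Tool frame: the origin (TCP) lies midway between the tips of the shut fingers; the grasp point (between the pads) lies 19 mm behind it; z points along the fingers, y is the line along which they close (so a half turn about z gives the same grasp; the last joint's range is limited). The gripper opens to 85 mm and grips with 20 to 120 N. Pads are 22 mm wide; open, the fingers measure 114 mm over their backs; the gripper's body (76 mm by 85 mm) begins 54 mm behind the grasp point. The pads swing forward as they close: fully open they stand 13 mm farther back than shut.
Start: joints at [-1.002, 0.507, -0.238, 1.5, 0.126, 1.149, -0.155], TCP at [0.28, 0.559, 0.231] pointing down, gripper open.
Joint ranges: [-3.08, 3.08], [-0.24, 2.05], [-1.43, 1.35], [0, 2.5], [-1.52, 4.66], [0.17, 1.96], [-2.89, 2.89]. Speed limits (rad/s): [2.39, 2.39, 3.14, 3.14, 3.14, 3.14, 3.14].

### API

Orientations are given as [roll, pitch, yaw] about the fixed x, y, z axes, in that order (R = Rz(yaw) Ry(pitch) Rx(roll)).
In Python, from cell import * gives the robot as it stands.
- The arm moves only by the tool apply_moves, never from a script. Its argument "increments" is a list of rows, each a list of 7 numbers: the closure, from -1 (fully open) to 1 (shut), so that 0 is half open, then the shift along the tool's x, y, z scaled (see below), then the turn, a rotation vector about the tool's x, y, z scaled (see below). A call has 1 to 8 rows; each row shifts and turns the commanded pose from where the row before left it, along the tool's axes as they then stand; what a row does not reach is not made up. The controller multiplies each number of a shift by 300 mm and each number of a turn by 8 degrees. A row lasts 1/8 s, in which the tool goes at most 62.5 mm and 10.7 degrees, less where a joint would pass 70% of its speed; a pose out of reach is approached as far as the arm can. A call with a number of a shift or a turn outside -1 to 1 is refused whole. A call with a gripper value outside its range is refused whole. The fingers move at their own pace and stop on an object; the grip force is fixed at half the most. Time passes only in rows, so rows that do not move let the fingers close. It gives the time, the measured TCP pose, the force, the opening and the grip force at its end, in the units of the state.
- read_state(): the state, without advancing time (a new reading comes with each control period).
- snapshot(name): name is "scene" or "top"; returns (picture, depth): 480x640x3 uint8, red, green, blue; 480x640 float32, m along the optical axis (not along the pixel's ray), 0 where there is no reading.
- calibration(name): a dict with "vertical_fov" (degrees; the focal length in pixels is half the picture's height over the tangent of half this angle, whatever the lens; pixels are square), "cx", "cy" (the principal point, pixels), "k1" (the pictures are not rectified: a ray, as slopes to the right and down, at radius r is drawn at 1 + k1 r^2 times it, then the intrinsics apply), "xyz" and "attitude" of the camera in the world. Camera axes: x right, y down, z forward; pixel columns grow to the right and rows downward; lengths in m; the calibration is good to about 2 mm. A picture is of the moment at which its call begins. calibration takes no time and is no camera call.
- close_job(): hands the job in; it is judged then, once.
The state is a dict: "time_s": time; "joint_pos": joint angles; "joint_velocities": joint speeds; "tau": joint torques, N m; "eef_pos": TCP position; "tcp_rot": TCP orientation; "force": force on the tool from outside, world axes, zero at the start; "torque": the same for the moment, N m; "grip_width": finger opening in m; "gripper_force": force on a finger pad.
Only numpy, scipy, OpenCV 4.12 (cv2) and the standard library are available. Lean on these libraries where they do the work, as an engineer would, in place of code of your own. Each camera call takes 0.05 s, during which the arm holds its last target. There are 200 camera calls.

## Working session

There is one attempt and no reset: what is moved stays moved. The work goes in short steps, Python scripts to look and compute and a tool call to move; the robot and the scene stay as the last step left them, time stands still between calls to the robot, and variables do not carry over. Pictures are saved under pics/ and viewed, at most 10 in all, crops included, and the job is handed in when it is done.

Besides the shell and the picture viewer there is one more tool, called as name(argument=value, ...), one argument or row to a line, values as JSON. apply_moves: Moves the arm, as the interface text tells. Its arguments: {"type":"object","properties":{"increments":{"type":"array","items":{"type":"array","items":{"type":"number"}}}},"required":["increments"]}

```bash
ls; mkdir -p pics; cat > h.py <<'E'
from cell import *
import numpy as np, cv2
from scipy.spatial.transform import Rotation as R
def K(c):
    f=240/np.tan(np.radians(c["vertical_fov"])/2); return np.array([[f,0,c["cx"]],[0,f,c["cy"]],[0,0,1.]])
def cloud(name,depth):
    c=calibration(name); k=K(c)
    v,u=np.mgrid[0:480,0:640]
    d=np.stack([(u-c["cx"])/k[0,0],(v-c["cy"])/k[1,1]],-1)
    s=d.copy()
    for _ in range(8): s=d/(1+c["k1"]*(s**2).sum(-1,keepdims=True))
    p=np.concatenate([s,np.ones((480,640,1))],-1)*depth[...,None]
    A=c["attitude"]; A=np.array(A,float)
    Rm=R.from_euler('xyz',A).as_matrix() if A.shape==(3,) else A
    return p@Rm.T+np.array(c["xyz"])
E
python3 - <<'E'
from h import *
for n in("scene","top"):
    im,d=snapshot(n); print(n,calibration(n)); cv2.imwrite(f"pics/{n}0.png",im[...,::-1]); np.savez(f"{n}0.npz",im=im,d=d)
    P=cloud(n,d)
    for v,u in((240,320),(400,320),(240,500),(240,150)): print(v,u,P[v,u].round(3))
s=read_state();print(s)
E
```

```text
pics
scene {'vertical_fov': 56.10248531003237, 'cx': 316.036831025419, 'cy': 246.14874655283313, 'k1': -0.026912475842302056, 'xyz': array([ 0.37713519, -0.94996705,  0.80689004]), 'attitude': array([-2.23773499,  0.01059158, -0.00434311])}
240 320 [ 0.385  0.108 -0.003]
400 320 [ 0.379 -0.429 -0.   ]
240 500 [ 1.271  0.788 -0.536]
240 150 [-0.04  -0.06   0.131]
top {'vertical_fov': 46.86838700895351, 'cx': 321.86132716889006, 'cy': 239.39372198575674, 'k1': -0.17341936031102165, 'xyz': array([-0.56161491, -0.31727289,  1.3080155 ]), 'attitude': array([-2.47598862, -0.01307524, -1.25917936])}
240 320 [ 0.399 -0.02   0.024]
400 320 [-0.062 -0.169  0.001]
240 500 [ 1.394 -0.693 -0.909]
240 150 [0.25  0.473 0.005]
{'time_s': 0.1, 'joint_pos': array([-1.00149384,  0.50827332, -0.23751341,  1.50100339,  0.12570792,
        1.14888717, -0.15478794]), 'joint_velocities': array([-0.00157844, -0.00138087,  0.00150301, -0.00240794,  0.00053845,
        0.00086509,  0.00139118]), 'tau': array([-4.85296739e-03, -6.21829391e+01, -2.19489321e+00, -2.50202447e+01,
        1.24518742e-02,  7.81580602e-03, -3.94063602e-05]), 'eef_pos': array([0.27947821, 0.55855076, 0.23051399]), 'tcp_rot': array([-3.14000972e+00,  3.79390638e-05,  2.67779805e+00]), 'force': array([-0.7657494 ,  0.36298185, -0.28090053]), 'torque': array([-0.06785618,  0.03289109, -0.03232879]), 'gripper_force': 0.0, 'grip_width': 0.08582694386279605}
```

View pics/scene0.png

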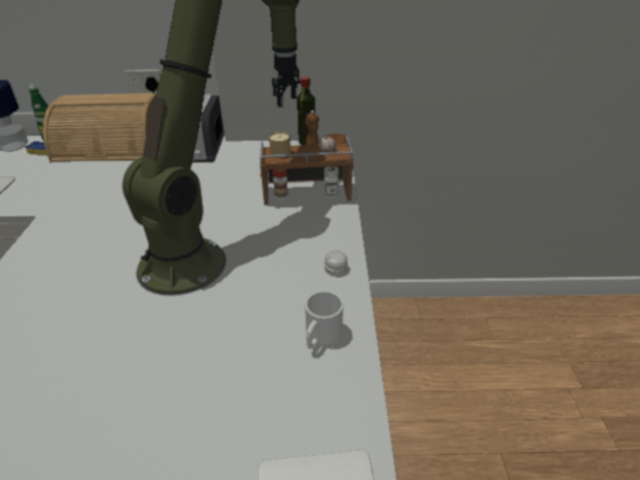

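View pics/top0.png

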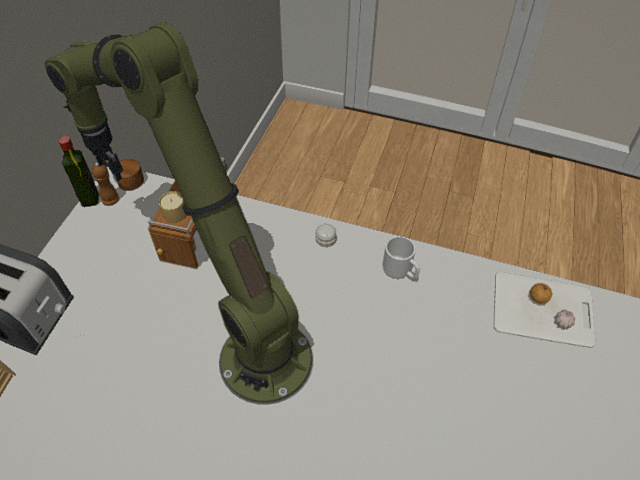

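The scene view shows the riser's open front facing -y: red-capped jar at (280,180), white jar at (331,180), timer at (336,262), mug at (324,318) with its handle at (316,335). Next I'll measure them from the point clouds.

```bash
python3 - <<'E'
from h import *
from scipy.optimize import least_squares
def fit(p,r):
    f=lambda c:np.hypot(p[:,0]-c[0],p[:,1]-c[1])-r
    s=least_squares(f,p.mean(0)[:2],loss='soft_l1',f_scale=.002);return s.x.round(4),np.abs(s.fun).mean().round(4)
def box(n,u0,u1,v0,v1,z0,z1):
    z=np.load(f"{n}0.npz");P=cloud(n,z["d"])[v0:v1,u0:u1].reshape(-1,3);d=z["d"][v0:v1,u0:u1].ravel()
    return P[(d>0)&(P[:,2]>z0)&(P[:,2]<z1)]
for n,b in(("scene",(300,350,290,355)),("top",(375,425,230,285))):
    p=box(n,*b,.015,.2);print(n,"mug",len(p),p.min(0).round(3),p.max(0).round(3))
    for z0,z1 in((.02,.09),(.085,.11)):
        q=p[(p[:,2]>z0)&(p[:,2]<z1)]
        c,e=fit(q,.042);r=np.hypot(*(q[:,:2]-c).T);h=q[r>.055]
        # refit w/o handle
        c,e=fit(q[r<.05],.042);r=np.hypot(*(q[:,:2]-c).T);h=q[r>.055]
        print(c,e,"handle",len(h),h.mean(0).round(3) if len(h) else'', np.degrees(np.arctan2(*(h[:,:2].mean(0)-c)[::-1])) if len(h) else '')
for n,b in(("scene",(322,350,246,278)),("top",(312,340,220,250))):
    p=box(n,*b,.01,.06);print(n,"timer",p.min(0).round(3),p.max(0).round(3),fit(p[p[:,2]<.035],.0315))
for nm,b,r,z0,z1 in(("tall?",(270,290,168,200),.0225,.02,.09),("short?",(322,342,164,198),.0235,.02,.085)):
    p=box("scene",*b,z0,z1);print(nm,len(p),p.min(0).round(3),p.max(0).round(3)); 
    m=np.median(p[:,1]);q=p[np.abs(p[:,1]-m)<.03];print(fit(q,r),np.median(q,0).round(3))
# riser board front edge & ends
p=box("scene",255,358,130,210,.13,.16)
for u in (262,270,290,310,330,345,352):
    z=np.load("scene0.npz");P=cloud("scene",z["d"])
    col=P[140:205,u];ok=(col[:,2]>.136)&(col[:,2]<.152);print(u,col[ok][:4].round(3).tolist())
for v in(185,195):
    print(v,[(u,P[v,u].round(3).tolist()) for u in(258,261,263,265,267,269,344,346,348,350,352,354)])
im=cv2.resize(z["im"][120:220,245:370],None,fx=6,fy=6,interpolation=cv2.INTER_CUBIC);cv2.imwrite("pics/c1.png",im[...,::-1])
E
```

```text
scene mug 1831 [ 0.349 -0.324  0.015] [ 0.433 -0.211  0.1  ]
[ 0.3898 -0.2558] 0.0022 handle 138 [ 0.359 -0.316  0.061] -117.0256154996549
[ 0.3903 -0.2553] 0.0024 handle 7 [ 0.362 -0.306  0.086] -119.19577691264811
top mug 1151 [ 0.343 -0.322  0.015] [ 0.433 -0.212  0.104]
[ 0.387  -0.2548] 0.0023 handle 81 [ 0.354 -0.313  0.058] -119.68038186813129
[ 0.3876 -0.2548] 0.0024 handle 6 [ 0.357 -0.307  0.087] -120.43166472850814
scene timer [ 0.397 -0.06   0.01 ] [ 0.456 -0.004  0.051] (array([ 0.4271, -0.0263]), np.float64(0.0014))
top timer [ 0.388 -0.059  0.01 ] [0.453 0.003 0.055] (array([ 0.4264, -0.0269]), np.float64(0.0017))
tall? 340 [0.217 0.315 0.02 ] [0.285 0.398 0.09 ]
(array([0.2572, 0.3453]), np.float64(0.0018)) [0.259 0.326 0.055]
short? 333 [0.395 0.327 0.02 ] [0.461 0.411 0.085]
(array([0.425 , 0.3558]), np.float64(0.0023)) [0.424 0.336 0.055]
262 [[0.21, 0.286, 0.149], [0.21, 0.285, 0.146], [0.209, 0.285, 0.142], [0.209, 0.283, 0.14]]
270 [[0.229, 0.363, 0.15], [0.231, 0.328, 0.151], [0.232, 0.319, 0.152], [0.234, 0.29, 0.15]]
290 [[0.296, 0.294, 0.151], [0.296, 0.289,
[... 461 characters left out ...]
425, 0.0]), (261, [0.181, 0.428, -0.001]), (263, [0.206, 0.298, 0.075]), (265, [0.213, 0.291, 0.079]), (267, [0.216, 0.315, 0.065]), (269, [0.21, 0.423, 0.001]), (344, [0.471, 0.397, 0.013]), (346, [0.475, 0.355, 0.037]), (348, [0.478, 0.315, 0.061]), (350, [0.485, 0.315, 0.061]), (352, [0.491, 0.317, 0.06]), (354, [0.507, 0.419, -0.0])]
195 [(258, [0.178, 0.356, 0.002]), (261, [0.187, 0.359, -0.0]), (263, [0.203, 0.298, 0.037]), (265, [0.209, 0.297, 0.038]), (267, [0.216, 0.296, 0.039]), (269, [0.214, 0.361, -0.002]), (344, [0.469, 0.354, -0.0]), (346, [0.475, 0.346, 0.004]), (348, [0.48, 0.318, 0.021]), (350, [0.486, 0.313, 0.024]), (352, [0.496, 0.352, 0.0]), (354, [0.502, 0.349, 0.002])]
```

View pics/c1.png

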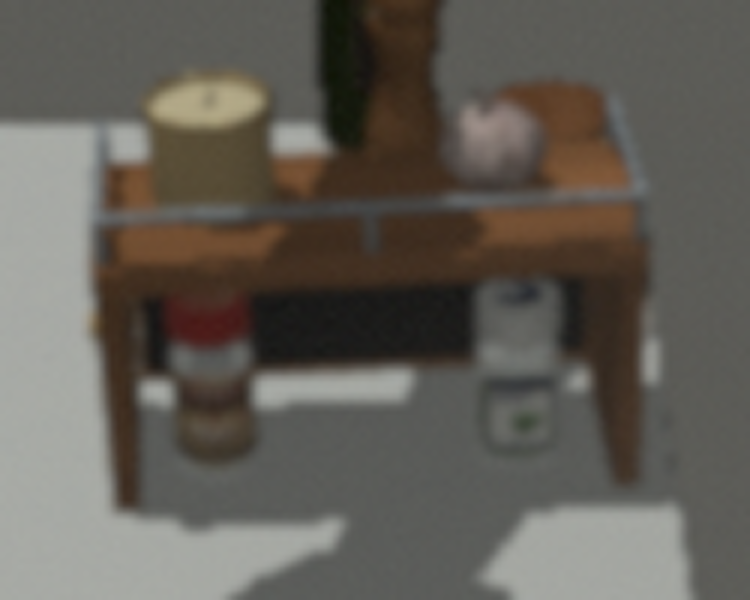

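The sizes agree with what's given. The mug is at (0.389,-0.255) with its handle at about -118°. The jars are at (0.257,0.345) and (0.425,0.356), 168 mm apart, so midway is (0.341,0.351). The riser's rear direction is about 95°. I'll grip the handle bar with the tool tilted, after lifting and swinging round.

```bash
cat >> h.py <<'E'
def rot(az,t):
    """tool z at azimuth az (deg), t deg below horizontal; tool y horizontal at az-90"""
    a,t=np.radians([az,t]);z=np.array([np.cos(t)*np.cos(a),np.cos(t)*np.sin(a),-np.sin(t)])
    y=np.array([np.sin(a),-np.cos(a),0]);return R.from_matrix(np.stack([np.cross(y,z),y,z],1))
def cur():
    s=read_state();return np.array(s["eef_pos"]),R.from_euler('xyz',s["tcp_rot"]),s
def plan(pos,rt,n=None,start=None,g=-1):
    p,r,_=cur() if start is None else start+(0,)
    pos=np.array(pos);rv=np.degrees((r.inv()*rt).as_rotvec())
    n=n or int(np.ceil(max(np.linalg.norm(pos-p)/.05,np.linalg.norm(rv)/6.5,1)))
    rows=[]
    for i in range(n):
        sh=r.inv().apply(pos-p)/(n-i)/.3; tn=np.degrees((r.inv()*rt).as_rotvec())/(n-i)/8
        sh,tn=sh.round(3)+0.,tn.round(3)+0.; rows.append([g,*sh.tolist(),*tn.tolist()])
        p=p+r.apply(sh*.3); r=r*R.from_rotvec(np.radians(tn*8))
    print(str(rows).replace(" ","")); return p,r
E
python3 - <<'E'
from h import *
p,r,_=cur()
a=plan([.3,.5,.42],r)
a=plan([.5,.25,.42],r,start=a)
a=plan([.52,-.05,.40],rot(0,70),start=a)
a=plan([.36,-.40,.30],rot(62,60),start=a)
E
```

```text
[[-1,-0.037,-0.036,-0.158,0.0,0.0,0.0],[-1,-0.037,-0.036,-0.158,0.0,0.0,0.0],[-1,-0.037,-0.036,-0.158,0.0,0.0,0.0],[-1,-0.038,-0.037,-0.157,0.0,0.0,0.0]]
[[-1,-0.138,-0.064,0.0,0.0,0.0,0.0],[-1,-0.138,-0.064,0.0,0.0,0.0,0.0],[-1,-0.139,-0.064,0.0,0.0,0.0,0.0],[-1,-0.138,-0.064,0.0,0.0,0.0,0.0],[-1,-0.139,-0.064,0.0,0.0,0.0,0.0],[-1,-0.138,-0.064,0.0,0.0,0.0,0.0],[-1,-0.139,-0.063,0.0,0.0,0.0,0.0]]
[[-1,-0.021,-0.036,0.003,-0.139,0.033,0.788],[-1,-0.025,-0.034,0.002,-0.139,0.033,0.788],[-1,-0.028,-0.031,0.001,-0.139,0.033,0.788],[-1,-0.032,-0.027,0.001,-0.139,0.033,0.789],[-1,-0.034,-0.024,0.0,-0.139,0.034,0.788],[-1,-0.037,-0.02,-0.001,-0.139,0.034,0.789],[-1,-0.039,-0.015,-0.001,-0.139,0.033,0.788],[-1,-0.04,-0.011,-0.002,-0.139,0.034,0.789],[-1,-0.041,-0.007,-0.002,-0.139,0.034,0.788],[-1,-0.042,-0.002,-0.002,-0.139,0.033,0.789],[-1,-0.042,0.003,-0.002,-0.139,0.034,0.788],[-1,-0.041,0.007,-0.003,-0.139,0.034,0.789],[-1,-0.04,0.012,-0.002,-0.139,0.033,0.788],[-1,-0.039,0.016,-0.002,-0.139,0.034,0.789],[-1,-0.036,0.02,-0.002,-0.139,0.034,0.788],[-1,-0.034,0.024,-0.002,-0.139,0.033,0.789],[-1,-0.031,0.028,-0.002,-0.139,0.034,0.788],[-1,-0.028,0.031,-0.001,-0.139,0.034,0.789],[-1,-0.024,0.034,-0.001,-0.14,0.033,0.788],[-1,-0.02,0.037,0.0,-0.139,0.034,0.789],[-1,-0.016,0.039,0.0,-0.14,0.033,0.788],[-1,-0.012,0.04,0.001,-0.139,0.034,0.788],[-1,-0.008,0.041,0.002,-0.14,0.033,0.789],[-1,-0.003,0.042,0.003,-0.139,0.034,0.788]]
[[-1,-0.061,0.117,0.013,0.328,0.113,-0.703],[-1,-0.073,0.11,0.007,0.328,0.112,-0.703],[-1,-0.083,0.103,0.001,0.328,0.113,-0.703],[-1,-0.093,0.094,-0.005,0.328,0.112,-0.703],[-1,-0.102,0.084,-0.011,0.328,0.112,-0.703],[-1,-0.109,0.073,-0.016,0.328,0.113,-0.703],[-1,-0.116,0.062,-0.021,0.328,0.112,-0.703],[-1,-0.121,0.049,-0.025,0.328,0.113,-0.704],[-1,-0.124,0.035,-0.03,0.328,0.112,-0.703],[-1,-0.127,0.022,-0.032,0.327,0.113,-0.704]]
```

apply_moves(
  increments=[
    [-1, -0.03, -0.03, -0.16, 0, 0, 0],
    [-1, -0.04, -0.04, -0.16, 0, 0, 0],
    [-1, -0.04, -0.04, -0.16, 0, 0, 0],
    [-1, -0.04, -0.04, -0.16, 0, 0, 0],
    [-1, -0.14, -0.06, 0, 0, 0, 0],
    [-1, -0.14, -0.06, 0, 0, 0, 0],
    [-1, -0.14, -0.06, 0, 0, 0, 0],
    [-1, -0.14, -0.06, 0, 0, 0, 0],
  ],
)

```text
time_s: 1.1
eef_pos: [0.4185, 0.3577, 0.423]
tcp_rot: [-3.141, -0.0, 2.678]
force: [1.6, 0.3, -0.1]
grip_width: 0.0856
gripper_force: 0.0
```

```bash
python3 - <<'E'
from h import *
p,r,s=cur();print(p,s["joint_pos"].round(2),r.as_matrix().round(2).tolist(),s["time_s"])
a=plan([.5,.2,.42],rot(140,88))
a=plan([.5,-.1,.38],rot(105,80),n=8,start=a)
a=plan([.38,-.36,.32],rot(62,65),n=8,start=a)
E
```

```text
[0.41845867 0.35766301 0.42296415] [-0.63  0.3  -0.18  1.31  0.05  1.54  0.3 ] [[-0.89, 0.45, -0.0], [0.45, 0.89, -0.0], [0.0, -0.0, -1.0]] 1.1
[[-1,-0.12,-0.087,0.003,-0.009,0.062,0.42],[-1,-0.124,-0.08,0.001,-0.008,0.062,0.419],[-1,-0.129,-0.073,0.0,-0.009,0.062,0.42],[-1,-0.133,-0.065,-0.001,-0.008,0.062,0.419]]
[[-1,-0.081,-0.096,0.014,-0.057,0.121,0.544],[-1,-0.088,-0.089,0.012,-0.057,0.121,0.544],[-1,-0.095,-0.083,0.009,-0.057,0.121,0.544],[-1,-0.101,-0.075,0.007,-0.057,0.121,0.545],[-1,-0.106,-0.067,0.005,-0.057,0.121,0.544],[-1,-0.111,-0.059,0.003,-0.058,0.121,0.545],[-1,-0.116,-0.05,0.0,-0.057,0.121,0.544],[-1,-0.119,-0.042,-0.003,-0.058,0.122,0.545]]
[[-1,-0.095,-0.076,0.009,-0.203,0.223,0.643],[-1,-0.101,-0.068,0.004,-0.202,0.223,0.642],[-1,-0.107,-0.058,-0.001,-0.203,0.223,0.643],[-1,-0.112,-0.049,-0.006,-0.202,0.223,0.642],[-1,-0.115,-0.038,-0.011,-0.203,0.223,0.643],[-1,-0.118,-0.027,-0.016,-0.202,0.224,0.642],[-1,-0.119,-0.016,-0.02,-0.203,0.223,0.643],[-1,-0.119,-0.005,-0.025,-0.202,0.224,0.642]]
```

apply_moves(
  increments=[
    [-1, -0.12, -0.09, 0, 0, 0.06, 0.42],
    [-1, -0.12, -0.08, 0, 0, 0.06, 0.42],
    [-1, -0.13, -0.07, 0, 0, 0.06, 0.42],
    [-1, -0.13, -0.065, 0, 0, 0.06, 0.42],
    [-1, -0.08, -0.1, 0.014, -0.06, 0.12, 0.54],
    [-1, -0.09, -0.09, 0.012, -0.06, 0.12, 0.54],
    [-1, -0.095, -0.08, 0.009, -0.06, 0.12, 0.54],
    [-1, -0.1, -0.075, 0.007, -0.06, 0.12, 0.54],
  ],
)

```text
time_s: 2.1
eef_pos: [0.4974, 0.0503, 0.4016]
tcp_rot: [3.133, -0.102, 2.138]
force: [1.1, -0.3, 0.1]
grip_width: 0.0855
gripper_force: 0.0
```

apply_moves(
  increments=[
    [-1, -0.105, -0.07, 0.005, -0.06, 0.12, 0.54],
    [-1, -0.11, -0.06, 0, -0.06, 0.12, 0.54],
    [-1, -0.115, -0.05, 0, -0.06, 0.12, 0.54],
    [-1, -0.12, -0.04, 0, -0.06, 0.12, 0.54],
    [-1, -0.095, -0.076, 0.01, -0.2, 0.22, 0.64],
    [-1, -0.1, -0.07, 0, -0.2, 0.22, 0.64],
    [-1, -0.107, -0.058, 0, -0.2, 0.22, 0.64],
    [-1, -0.112, -0.05, 0, -0.2, 0.22, 0.64],
  ],
)

```text
time_s: 3.1
eef_pos: [0.4365, -0.2291, 0.3511]
tcp_rot: [3.113, -0.302, 1.469]
force: [-0.7, -0.3, -0.2]
grip_width: 0.0852
gripper_force: 0.0
```

```bash
python3 - <<'E'
from h import *
p,r,s=cur();print(p,s["joint_pos"].round(2),r.as_matrix().round(2).tolist(),s["time_s"])
a=plan([.36,-.36,.28],rot(62,60),n=8)
d=rot(62,45).as_matrix()[:,2];g=np.array([.357,-.316,.05]);
a=plan(g-.081*d,rot(62,45),n=8,start=a)
E
```

```text
[ 0.43649151 -0.22905754  0.35110332] [ 0.39  0.3   0.33  1.56 -0.36  1.46  0.69] [[0.1, 0.99, 0.06], [0.95, -0.11, 0.29], [0.3, 0.03, -0.95]] 3.1
[[-1,-0.064,-0.026,0.01,-0.114,0.192,0.32],[-1,-0.065,-0.024,0.008,-0.114,0.192,0.32],[-1,-0.066,-0.021,0.006,-0.114,0.192,0.32],[-1,-0.067,-0.018,0.004,-0.114,0.192,0.32],[-1,-0.068,-0.015,0.002,-0.115,0.192,0.321],[-1,-0.069,-0.012,0.0,-0.114,0.191,0.32],[-1,-0.069,-0.009,-0.001,-0.115,0.192,0.321],[-1,-0.07,-0.006,-0.004,-0.114,0.191,0.32]]
[[-1,-0.043,-0.01,0.058,0.0,0.234,0.0],[-1,-0.045,-0.01,0.057,0.0,0.234,0.0],[-1,-0.047,-0.01,0.055,0.0,0.235,0.0],[-1,-0.049,-0.009,0.054,0.0,0.234,0.0],[-1,-0.05,-0.01,0.052,0.0,0.235,0.0],[-1,-0.052,-0.009,0.05,0.0,0.234,0.0],[-1,-0.054,-0.01,0.049,0.0,0.235,0.0],[-1,-0.055,-0.009,0.047,0.0,0.234,0.0]]
```

apply_moves(
  increments=[
    [-1, -0.064, -0.026, 0.01, -0.11, 0.19, 0.32],
    [-1, -0.065, -0.024, 0.008, -0.11, 0.19, 0.32],
    [-1, -0.066, -0.02, 0.006, -0.11, 0.19, 0.32],
    [-1, -0.067, -0.018, 0.004, -0.11, 0.19, 0.32],
    [-1, -0.068, -0.015, 0.002, -0.11, 0.19, 0.32],
    [-1, -0.069, -0.012, 0, -0.11, 0.19, 0.32],
    [-1, -0.069, -0.009, 0, -0.11, 0.19, 0.32],
    [-1, -0.07, -0.006, -0.004, -0.11, 0.19, 0.32],
  ],
)

```text
time_s: 4.1
eef_pos: [0.3609, -0.3597, 0.28]
tcp_rot: [-3.137, -0.521, 1.084]
force: [0.8, -0.5, -0.1]
grip_width: 0.0852
gripper_force: 0.0
```

```bash
python3 - <<'E'
from h import *
p,r,s=cur();print(p,s["joint_pos"].round(2),r.as_matrix().round(2).tolist(),s["time_s"])
d=rot(62,40).as_matrix()[:,2];g=np.array([.357,-.316,.05]);
a=plan(g-.081*d,rot(62,40),n=8)
E
```

```text
[ 0.36090316 -0.35967988  0.27996756] [ 0.76  0.47  0.43  1.6  -0.58  1.49  0.86] [[0.41, 0.88, 0.23], [0.77, -0.47, 0.44], [0.5, -0.0, -0.87]] 4.1
[[-1,-0.046,-0.01,0.059,-0.005,0.315,0.0],[-1,-0.049,-0.01,0.057,-0.005,0.315,0.0],[-1,-0.051,-0.01,0.055,-0.005,0.315,0.0],[-1,-0.053,-0.01,0.052,-0.005,0.315,0.001],[-1,-0.056,-0.01,0.05,-0.005,0.315,0.0],[-1,-0.058,-0.01,0.048,-0.005,0.315,0.001],[-1,-0.06,-0.009,0.045,-0.005,0.315,0.0],[-1,-0.061,-0.01,0.043,-0.005,0.314,0.001]]
```

apply_moves(
  increments=[
    [-1, -0.046, -0.01, 0.059, 0, 0.315, 0],
    [-1, -0.049, -0.01, 0.057, 0, 0.315, 0],
    [-1, -0.051, -0.01, 0.055, 0, 0.315, 0],
    [-1, -0.053, -0.01, 0.052, 0, 0.315, 0],
    [-1, -0.056, -0.01, 0.05, 0, 0.315, 0],
    [-1, -0.058, -0.01, 0.048, 0, 0.315, 0],
    [-1, -0.06, -0.01, 0.045, 0, 0.315, 0],
    [-1, -0.061, -0.01, 0.043, 0, 0.315, 0],
  ],
)

```text
time_s: 5.1
eef_pos: [0.3276, -0.3704, 0.1016]
tcp_rot: [-3.136, -0.873, 1.083]
force: [0.1, -0.1, 0.5]
grip_width: 0.0855
gripper_force: 0.0
```

```bash
python3 - <<'E'
from h import *
p,r,s=cur();print(p,s["joint_pos"].round(2),r.as_matrix().round(2).tolist(),s["time_s"])
for n,(u0,u1,v0,v1) in(("scene",(270,370,270,380)),("top",(350,450,210,310))):
    im,d=snapshot(n);np.savez(n+"1.npz",im=im,d=d)
    c=cv2.resize(im[v0:v1,u0:u1],(400,440),interpolation=cv2.INTER_CUBIC)
    o=c if n=="scene" else np.hstack([o,c])
cv2.imwrite("pics/g1.png",o[...,::-1])
E
```

```text
[ 0.32755278 -0.37035841  0.10164652] [ 1.04  0.84  0.3   1.7  -0.75  1.47  1.26] [[0.3, 0.89, 0.35], [0.57, -0.46, 0.68], [0.77, -0.0, -0.64]] 5.1
```

View pics/g1.png

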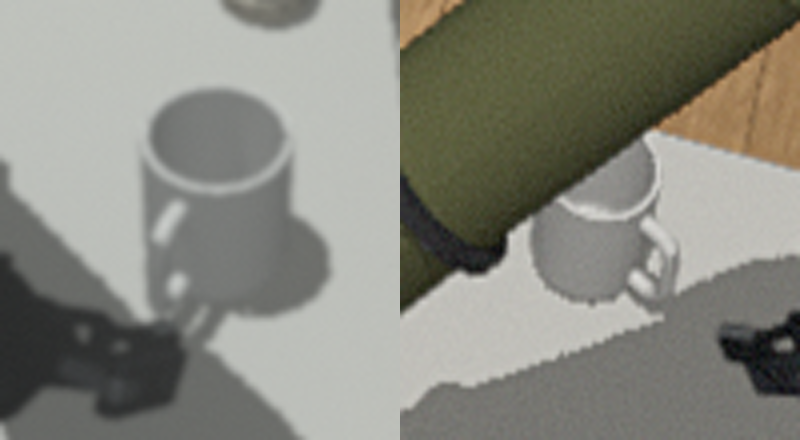

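The left crop shows the handle at about (190,300) directly ahead of the open gripper, and nothing is in the way. I'm advancing along the tool axis.

```bash
python3 - <<'E'
from h import *
d=rot(62,40).as_matrix()[:,2];g=np.array([.3555,-.317,.05]);
a=plan(g+.019*d,rot(62,40),n=4)
E
```

```text
[[-1,0.0,0.001,0.081,-0.014,-0.003,-0.007],[-1,0.001,0.001,0.081,-0.014,-0.003,-0.007],[-1,0.0,0.001,0.081,-0.014,-0.003,-0.007],[-1,0.001,0.002,0.081,-0.015,-0.004,-0.007]]
```

apply_moves(
  increments=[
    [-1, 0, 0.001, 0.08, -0.014, 0, 0],
    [-1, 0, 0.001, 0.08, -0.014, 0, 0],
    [-1, 0, 0.001, 0.08, -0.014, 0, 0],
    [-1, 0, 0.002, 0.08, -0.014, 0, 0],
    [-1, 0, 0, 0, 0, 0, 0],
  ],
)

```text
time_s: 5.82
eef_pos: [0.3641, -0.3045, 0.0415]
tcp_rot: [3.139, -0.873, 1.085]
force: [-0.2, -0.1, 0.4]
grip_width: 0.0852
gripper_force: 0.0
```

apply_moves(
  increments=[
    [1, 0, 0, 0, 0, 0, 0],
    [1, 0, 0, 0, 0, 0, 0],
    [1, 0, 0, 0, 0, 0, 0],
    [1, 0, 0, 0, 0, 0, 0],
    [1, 0, 0, 0, 0, 0, 0],
    [1, 0, 0, 0, 0, 0, 0],
  ],
)

```text
time_s: 6.58
eef_pos: [0.3631, -0.3064, 0.0411]
tcp_rot: [3.138, -0.871, 1.083]
force: [-1.0, -3.3, 4.2]
grip_width: 0.01
gripper_force: 58.5
```

```bash
cat > mug.py <<'E'
from h import *
from scipy.optimize import least_squares
def mug(tag,uv):
    """fit cup (r 42 mm, leaning allowed off) in the window of the scene camera"""
    u0,u1,v0,v1=uv;im,d=snapshot("scene");np.savez(tag+".npz",im=im,d=d);P=cloud("scene",d)[v0:v1,u0:u1]
    c3=im[v0:v1,u0:u1].astype(int);P=P.reshape(-1,3);c3=c3.reshape(-1,3)
    m=(P[:,2]>.02)&(P[:,2]<.11)&(c3.mean(1)>70)&(np.ptp(c3,axis=1)<25);p=P[m]
    c=np.median(p,0)[:2]
    for _ in range(4):
        q=p[np.hypot(*(p[:,:2]-c).T)<.05]
        s=least_squares(lambda x:np.hypot(q[:,0]-x[0],q[:,1]-x[1])-.042,c,loss='soft_l1',f_scale=.002);c=s.x
    print("mug",c.round(4),len(q),np.abs(s.fun).mean().round(4),"z",p.min(0)[2].round(3),np.percentile(q[:,2],99).round(3));return c
E
python3 - <<'E'
from mug import *
mug("s2",(290,370,270,360))
p,r,s=cur();print(p,r.as_matrix().round(3).tolist(),s["grip_width"],s["force"],s["time_s"])
E
```

```text
mug [ 0.3902 -0.2555] 1588 0.0022 z 0.02 0.1
[ 0.36314372 -0.30638503  0.04113046] [[0.301, 0.882, 0.361], [0.569, -0.47, 0.675], [0.765, 0.002, -0.644]] 0.010160392857254522 [-2.73648701 -1.96120914  4.94203153] 6.625
```

Gripped: the opening is 10 mm at 58 N and the mug hasn't moved. I'm lifting slightly and checking it.

apply_moves(
  increments=[
    [1, 0.013, 0, -0.011, 0, 0, 0],
    [1, 0.013, 0, -0.011, 0, 0, 0],
    [1, 0.013, 0, -0.011, 0, 0, 0],
    [1, 0.013, 0, -0.011, 0, 0, 0],
    [1, 0, 0, 0, 0, 0, 0],
  ],
)

```text
time_s: 7.25
eef_pos: [0.3633, -0.3062, 0.0617]
tcp_rot: [3.138, -0.871, 1.084]
force: [-0.8, 0.0, -3.8]
grip_width: 0.0104
gripper_force: 58.3
```

```bash
python3 - <<'E'
from mug import *
c=mug("s3",(290,370,260,360))
p,r,s=cur();print(p,s["grip_width"],s["force"],s["torque"],s["time_s"])
z=np.load("s3.npz");P=cloud("scene",z["d"])[270:360,290:370].reshape(-1,3)
q=P[(np.hypot(*(P[:,:2]-c).T)<.05)&(P[:,2]>.1)]  # rim plane
A=np.c_[q[:,:2]-c,np.ones(len(q))];print("rim slope",len(q),np.linalg.lstsq(A,q[:,2],rcond=None)[0].round(3))
cv2.imwrite("pics/l1.png",cv2.resize(z["im"][260:360,270:370],(500,500),interpolation=cv2.INTER_CUBIC)[...,::-1])
E
```

```text
mug [ 0.3903 -0.2552] 1366 0.0021 z 0.02 0.109
[ 0.36324992 -0.30617114  0.06148564] 0.01033361857710425 [-0.23966067  0.22444001 -3.3410393 ] [-1.3587829   0.72132907 -0.00151781] 7.3
rim slope 574 [-0.003 -0.003  0.111]
```

View pics/l1.png

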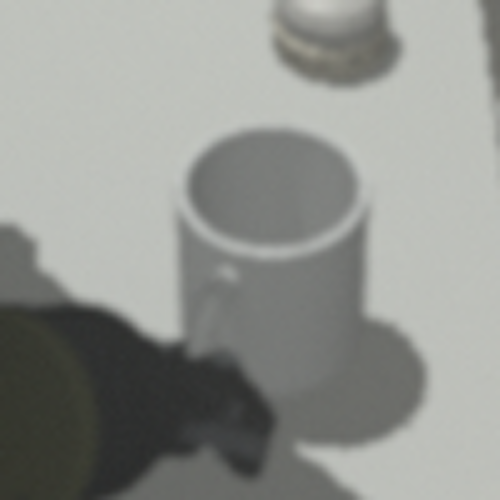

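The crop shows the mug level, with a gap to its shadow. I'm carrying it over the timer to the riser front while turning it to 95°.

```bash
cat >> mug.py <<'E'
DA,L=1.4,.0716
def tcp(c,am,h,t=40):
    r=rot(am-DA,t);d=r.as_matrix()[:,2];a=np.radians(am)
    p=np.array([*c,.0411+h]);p[:2]+=-L*np.array([np.cos(a),np.sin(a)]);p+=.019*np.array([d[0],d[1],0]);return p,r
def where():
    p,r,s=cur();M=r.as_matrix();d=M[:,2];az=np.degrees(np.arctan2(d[1],d[0]));a=np.radians(az+DA)
    c=p[:2]-.019*d[:2]+L*np.array([np.cos(a),np.sin(a)])
    print("mug est",c.round(4),"am",round(az+DA,1),"tilt",round(np.degrees(np.arcsin(-d[2])),1),"ylev",M[2,1].round(3),"h",round(p[2]-.0411,4),"q",s["joint_pos"].round(2),"F",s["force"].round(1),s["grip_width"].round(4),s["time_s"]);return c
E
python3 - <<'E'
from mug import *
where()
a=plan(*tcp((.38,-.20),67,.065),g=1,n=4)
a=plan(*tcp((.36,-.10),78,.065),g=1,start=a,n=4)
a=plan(*tcp((.355,.02),88,.065),g=1,start=a,n=4)
a=plan(*tcp((.355,.14),95,.065),g=1,start=a,n=4)
E
```

```text
Traceback (most recent call last):
  File "mug.py", line 20, in where
    print("mug est",c.round(4),"am",round(az+DA,1),"tilt",round(np.degrees(np.arcsin(-d[2])),1),"ylev",M[2,1].round(3),"h",round(p[2]-.0411,4),"q",s["joint_pos"].round(2),"F",s["force"].round(1),s["grip_width"].round(4),s["time_s"]);return c
                                                                                                                                                                                                   ^^^^^^^^^^^^^^^^^^^^^
AttributeError: 'float' object has no attribute 'round'
```

```bash
sed -i 's/s\["grip_width"\].round(4)/round(s["grip_width"],4)/' mug.py; python3 - <<'E'
from mug import *
where()
a=plan(*tcp((.38,-.20),67,.065),g=1,n=4)
a=plan(*tcp((.36,-.10),78,.065),g=1,start=a,n=4)
a=plan(*tcp((.355,.02),88,.065),g=1,start=a,n=4)
a=plan(*tcp((.355,.14),95,.065),g=1,start=a,n=4)
E
```

```text
mug est [ 0.3886 -0.2551] am 63.3 tilt 40.1 ylev 0.002 h 0.0204 q [ 0.97  0.85  0.26  1.85 -0.84  1.31  1.32] F [-0.2  0.2 -3.3] 0.0103 7.3
[[1,0.053,-0.025,0.005,0.09,0.003,-0.07],[1,0.053,-0.024,0.005,0.09,0.002,-0.07],[1,0.053,-0.024,0.005,0.089,0.003,-0.07],[1,0.052,-0.022,0.005,0.09,0.002,-0.07]]
[[1,0.045,-0.041,0.054,0.263,0.0,-0.221],[1,0.046,-0.037,0.055,0.263,0.0,-0.221],[1,0.048,-0.034,0.057,0.263,0.0,-0.221],[1,0.049,-0.03,0.057,0.264,0.0,-0.221]]
[[1,0.062,-0.019,0.075,0.239,0.0,-0.201],[1,0.063,-0.015,0.075,0.239,0.0,-0.201],[1,0.063,-0.01,0.075,0.24,0.0,-0.201],[1,0.064,-0.006,0.076,0.239,0.0,-0.201]]
[[1,0.065,0.0,0.077,0.168,0.0,-0.141],[1,0.064,0.003,0.077,0.168,0.0,-0.14],[1,0.064,0.006,0.077,0.167,0.0,-0.141],[1,0.065,0.009,0.076,0.168,0.0,-0.14]]
```

apply_moves(
  increments=[
    [1, 0.053, -0.025, 0.005, 0.09, 0, -0.07],
    [1, 0.053, -0.024, 0.005, 0.09, 0, -0.07],
    [1, 0.053, -0.024, 0.005, 0.09, 0, -0.07],
    [1, 0.052, -0.022, 0.005, 0.09, 0, -0.07],
    [1, 0.045, -0.041, 0.054, 0.26, 0, -0.22],
    [1, 0.046, -0.037, 0.055, 0.26, 0, -0.22],
    [1, 0.048, -0.034, 0.057, 0.26, 0, -0.22],
    [1, 0.049, -0.03, 0.057, 0.26, 0, -0.22],
  ],
)

```text
time_s: 8.3
eef_pos: [0.3483, -0.1538, 0.1059]
tcp_rot: [-3.141, -0.872, 1.339]
force: [-0.1, 0.1, -3.0]
grip_width: 0.0102
gripper_force: 58.5
```

apply_moves(
  increments=[
    [1, 0.062, -0.019, 0.075, 0.24, 0, -0.2],
    [1, 0.063, -0.015, 0.075, 0.24, 0, -0.2],
    [1, 0.063, -0.01, 0.075, 0.24, 0, -0.2],
    [1, 0.064, -0.006, 0.076, 0.24, 0, -0.2],
    [1, 0, 0, 0, 0, 0, 0],
  ],
)

```text
time_s: 8.93
eef_pos: [0.353, -0.0338, 0.1063]
tcp_rot: [-3.14, -0.874, 1.514]
force: [-0.9, -0.3, -3.2]
grip_width: 0.0102
gripper_force: 58.9
```

```bash
python3 - <<'E'
from mug import *
where()
a=plan(*tcp((.355,.14),95,.065),g=1,n=4)
a=plan(*tcp((.352,.22),95,.01),g=1,start=a,n=4)
E
```

```text
mug est [0.3543 0.0233] am 88.3 tilt 39.9 ylev -0.001 h 0.0652 q [ 0.61  0.66  0.12  2.21 -0.82  1.11  1.37] F [-0.9 -0.3 -3.2] 0.0102 8.925
[[1,0.063,0.001,0.075,0.16,-0.002,-0.137],[1,0.062,0.004,0.075,0.161,-0.003,-0.137],[1,0.063,0.006,0.075,0.16,-0.002,-0.137],[1,0.062,0.009,0.074,0.161,-0.003,-0.137]]
[[1,0.008,0.002,0.081,0.0,0.0,0.0],[1,0.008,0.002,0.08,0.0,0.0,0.0],[1,0.008,0.001,0.081,0.0,0.0,0.0],[1,0.007,0.002,0.08,0.0,0.0,0.0]]
```

apply_moves(
  increments=[
    [1, 0.063, 0, 0.075, 0.16, 0, -0.137],
    [1, 0.062, 0.004, 0.075, 0.16, 0, -0.137],
    [1, 0.063, 0.006, 0.075, 0.16, 0, -0.137],
    [1, 0.062, 0.009, 0.074, 0.16, 0, -0.137],
    [1, 0, 0, 0, 0, 0, 0],
  ],
)

```text
time_s: 9.55
eef_pos: [0.3607, 0.0816, 0.1057]
tcp_rot: [3.141, -0.873, 1.632]
force: [0.5, -0.4, -3.5]
grip_width: 0.01
gripper_force: 58.9
```

apply_moves(
  increments=[
    [1, 0.008, 0.002, 0.08, 0, 0, 0],
    [1, 0.008, 0.002, 0.08, 0, 0, 0],
    [1, 0.008, 0.001, 0.08, 0, 0, 0],
    [1, 0.007, 0.002, 0.08, 0, 0, 0],
    [1, 0, 0, 0, 0, 0, 0],
  ],
)

```text
time_s: 10.18
eef_pos: [0.3585, 0.1594, 0.0501]
tcp_rot: [-3.14, -0.872, 1.626]
force: [-0.4, 0.1, -3.1]
grip_width: 0.0103
gripper_force: 59.1
```

```bash
python3 - <<'E'
from mug import *
where()
c=mug("s5",(285,335,170,240))
z=np.load("s5.npz");P=cloud("scene",z["d"])
cv2.imwrite("pics/r1.png",cv2.resize(z["im"][130:250,240:380],(700,600),interpolation=cv2.INTER_CUBIC)[...,::-1])
# jars again and front edge line
def fitj(u0,u1,v0,v1,r,z1):
    p=P[v0:v1,u0:u1].reshape(-1,3);p=p[(p[:,2]>.02)&(p[:,2]<z1)&(np.abs(p[:,1]-.335)<.03)]
    s=least_squares(lambda x:np.hypot(p[:,0]-x[0],p[:,1]-x[1])-r,[p[:,0].mean(),.355],loss='soft_l1',f_scale=.002);print(s.x.round(4),len(p))
fitj(270,290,168,200,.0225,.09);fitj(322,342,164,198,.0235,.085)
p=P[140:180,258:358].reshape(-1,3);p=p[(p[:,2]>.138)&(p[:,2]<.150)&(p[:,1]<.33)];k=np.polyfit(p[:,0],p[:,1],1)
for _ in range(5):
    e=p[:,1]-np.polyval(k,p[:,0]);k=np.polyfit(*p[np.abs(e)<.006][:,:2].T,1)
print("front line",k,np.degrees(np.arctan(k[0])),len(p))
E
```

```text
mug est [0.3535 0.2163] am 94.7 tilt 40.0 ylev -0.001 h 0.009 q [ 0.31  0.76 -0.11  2.4  -1.27  0.8   1.56] F [-0.4  0.1 -3.1] 0.0103 10.175
mug [0.3168 0.3211] 25 0.0012 z 0.026 0.08
[0.2573 0.3447] 256<stdin>:9: RuntimeWarning: Mean of empty slice.
  ret = ret.dtype.type(ret / rcount)
Traceback (most recent call last):
ValueError: Initial guess is outside of provided bounds
```

View pics/r1.png

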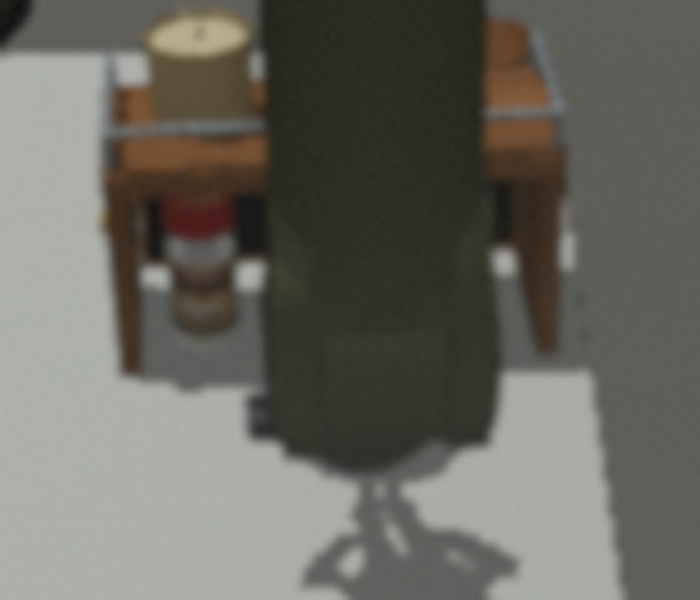

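The forearm hides the mug and the white jar from this camera. Before sliding in I'm checking the arm's clearance to the riser.

```bash
python3 - <<'E'
from h import *
z=np.load("s5.npz");P=cloud("scene",z["d"])
for v in range(0,226,15): print(v,P[v,315].round(3), end=" ")
print()
im,d=snapshot("top");np.savez("t5.npz",im=im,d=d);Q=cloud("top",d)
cv2.imwrite("pics/t5.png",im[...,::-1])
# riser board fit in original scene image
z=np.load("scene0.npz");P=cloud("scene",z["d"]);p=P[140:180,258:358].reshape(-1,3);p=p[(p[:,2]>.138)&(p[:,2]<.149)&(p[:,1]<.33)];k=np.polyfit(p[:,0],p[:,1],1)
for _ in range(5):
    e=p[:,1]-np.polyval(k,p[:,0]);k=np.polyfit(*p[np.abs(e)<.006][:,:2].T,1)
print("front line",k,np.degrees(np.arctan(k[0])),len(p))
E
```

```text
0 [ 0.378 -0.184  0.681] 15 [ 0.377 -0.182  0.659] 30 [ 0.377 -0.181  0.637] 45 [ 0.377 -0.171  0.612] 60 [ 0.376 -0.166  0.587] 75 [ 0.376 -0.173  0.564] 90 [ 0.376 -0.177  0.54 ] 105 [ 0.376 -0.179  0.514] 120 [ 0.375 -0.174  0.485] 135 [ 0.375 -0.172  0.455] 150 [ 0.375 -0.172  0.425] 165 [ 0.374 -0.17   0.392] 180 [ 0.374 -0.167  0.357] 195 [ 0.373 -0.164  0.321] 210 [ 0.373 -0.16   0.282] 225 [ 0.37   0.181 -0.   ] 
front line [0.07451256 0.27042518] 4.261380136079573 296
```

View pics/t5.png

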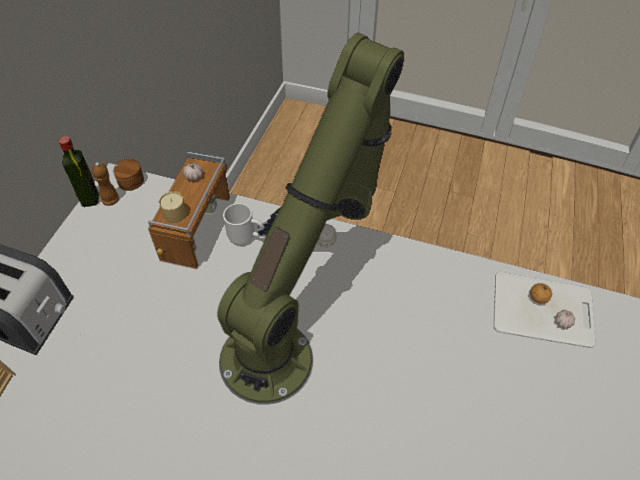

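The forearm stands upright at y≈-0.16, clear of the riser. The top view shows the mug in front of the riser at (240,225) with its handle at (260,228), and the timer untouched at (327,236). Now sliding in, short of the rail.

```bash
python3 - <<'E'
from mug import *
z=np.load("t5.npz");P=cloud("top",z["d"]);p=P[200:250,218:262].reshape(-1,3);im=z["im"][200:250,218:262].reshape(-1,3).astype(int)
p=p[(p[:,2]>.03)&(p[:,2]<.12)&(np.ptp(im,axis=1)<25)&(im.mean(1)>70)];c=np.array([.3535,.2163])
for _ in range(4):
    q=p[np.hypot(*(p[:,:2]-c).T)<.05];s=least_squares(lambda x:np.hypot(q[:,0]-x[0],q[:,1]-x[1])-.042,c,loss='soft_l1',f_scale=.002);c=s.x
print("mug top cam",c,len(q),np.abs(s.fun).mean())
where()
a=plan(*tcp((.345,.28),94.5,.006),g=1,n=4)
a=plan(*tcp((.3415,.33),94.5,.005),g=1,start=a,n=4)
E
```

```text
mug top cam [0.35343347 0.21531913] 979 0.0023852755557971215
mug est [0.3543 0.2152] am 94.6 tilt 40.1 ylev 0.0 h 0.0095 q [ 0.31  0.76 -0.1   2.4  -1.27  0.8   1.56] F [ 0.5  0.2 -3. ] 0.0099 10.275
[[1,0.033,-0.005,0.043,-0.002,0.003,0.002],[1,0.033,-0.005,0.044,-0.002,0.003,0.002],[1,0.033,-0.005,0.043,-0.002,0.003,0.001],[1,0.032,-0.004,0.044,-0.001,0.004,0.002]]
[[1,0.026,-0.001,0.033,0.0,0.0,0.0],[1,0.026,-0.001,0.032,0.0,0.0,0.0],[1,0.026,-0.001,0.033,0.0,0.0,0.0],[1,0.027,0.0,0.032,0.0,0.0,0.0]]
```

apply_moves(
  increments=[
    [1, 0.033, -0.005, 0.043, 0, 0, 0],
    [1, 0.033, -0.005, 0.043, 0, 0, 0],
    [1, 0.033, -0.005, 0.043, 0, 0, 0],
    [1, 0.032, -0.005, 0.043, 0, 0, 0],
    [1, 0, 0, 0, 0, 0, 0],
  ],
)

```text
time_s: 10.9
eef_pos: [0.3491, 0.2236, 0.0479]
tcp_rot: [3.14, -0.871, 1.629]
force: [0.8, -0.6, -2.6]
grip_width: 0.0103
gripper_force: 59.2
```

apply_moves(
  increments=[
    [1, 0.026, -0.001, 0.033, 0, 0, 0],
    [1, 0.026, -0.001, 0.033, 0, 0, 0],
    [1, 0.026, -0.001, 0.033, 0, 0, 0],
    [1, 0.026, -0.001, 0.033, 0, 0, 0],
    [1, 0, 0, 0, 0, 0, 0],
  ],
)

```text
time_s: 11.52
eef_pos: [0.3412, 0.2667, 0.0413]
tcp_rot: [-3.108, -0.876, 1.603]
force: [-0.0, 2.1, 0.1]
grip_width: 0.0098
gripper_force: 59.8
```

```bash
python3 - <<'E'
from mug import *
where(); im,d=snapshot("scene"); im2,d2=snapshot("top")
o=np.hstack([cv2.resize(im[130:230,250:370],(480,400),interpolation=cv2.INTER_CUBIC),cv2.resize(im2[150:275,140:240],(320,400),interpolation=cv2.INTER_CUBIC)])
cv2.imwrite("pics/r2.png",o[...,::-1])
a=plan(*tcp((.341,.338),94.5,.001),g=1,n=6)
E
```

```text
mug est [0.3351 0.3233] am 95.7 tilt 39.8 ylev -0.021 h 0.0002 q [-0.51  0.98  0.79  2.49 -1.52  1.5   1.75] F [-0.   2.1  0.1] 0.0098 11.525
[[1,0.006,0.003,0.006,-0.017,-0.006,-0.018],[1,0.005,0.003,0.006,-0.018,-0.006,-0.018],[1,0.005,0.003,0.006,-0.017,-0.006,-0.018],[1,0.006,0.002,0.007,-0.018,-0.006,-0.017],[1,0.005,0.003,0.006,-0.017,-0.006,-0.018],[1,0.006,0.002,0.007,-0.018,-0.006,-0.017]]
```

View pics/r2.png

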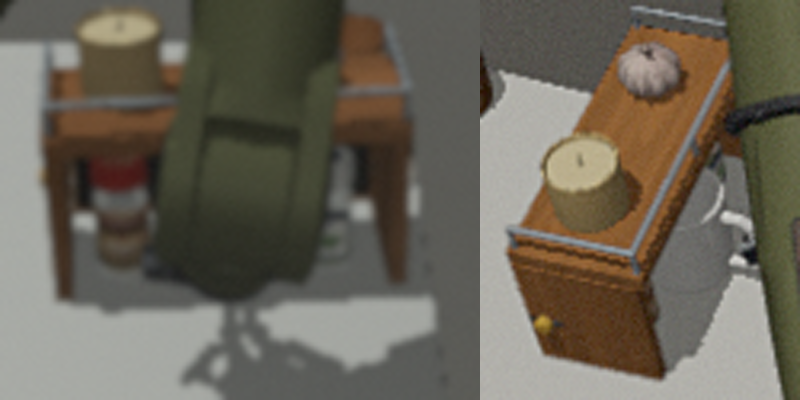

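The arm has hit the q5 limit (-1.52), with q4 nearly at its limit too, so the pose drifted a little. The mug is under the board, upright and on the worktop, and nothing was touched. I'm fitting a quick kinematic model to find a reachable tilt for the final push.

```bash
cat > kin.py <<'E'
import numpy as np
from scipy.spatial.transform import Rotation as R
from scipy.optimize import least_squares
D=[([-1.00149,.50827,-.23751,1.501,.12571,1.14889,-.15479],[.27948,.55855,.23051],[-3.14,0,2.6778]),
([-.63,.3,-.18,1.31,.05,1.54,.3],[.41846,.35766,.42296],[-3.141,0,2.678]),
([.39,.3,.33,1.56,-.36,1.46,.69],[.43649,-.22906,.3511],[3.113,-.302,1.469]),
([.76,.47,.43,1.6,-.58,1.49,.86],[.3609,-.35968,.27997],[-3.137,-.521,1.084]),
([1.04,.84,.3,1.7,-.75,1.47,1.26],[.3276,-.3704,.1016],[-3.136,-.873,1.083]),
([.97,.85,.26,1.85,-.84,1.31,1.32],[.36325,-.30617,.06149],[3.138,-.871,1.084]),
([.61,.66,.12,2.21,-.82,1.11,1.37],[.353,-.0338,.1063],[-3.14,-.874,1.514]),
([.31,.76,-.11,2.4,-1.27,.8,1.56],[.3585,.1594,.0501],[-3.14,-.872,1.626]),
([-.51,.98,.79,2.49,-1.52,1.5,1.75],[.3412,.2667,.0413],[-3.108,-.876,1.603])]
SG=np.ones(4)
def fk(q,m,sg=None):
    s=SG if sg is None else sg
    r=R.identity();p=np.array([0,0,m[0]]);Z=lambda a:R.from_euler('z',a);Y=lambda a:R.from_euler('y',a)
    r=r*Z(s[0]*q[0]+m[9])*Y(q[1]);p=p+r.apply([0,0,m[1]])
    r=r*Z(s[1]*q[2]);p=p+r.apply([m[2],0,0]);r=r*Y(q[3]);p=p+r.apply([m[3],0,m[4]])
    r=r*Z(s[2]*q[4])*Y(q[5]);p=p+r.apply([m[5],m[6],m[7]]);r=r*Z(s[3]*q[6]+m[8]);return p,r
def err(q,p0,r0,m,sg=None,w=.3):
    p,r=fk(q,m,sg);return np.r_[p-p0,w*(r0.inv()*r).as_rotvec()]
def calib():
    best=None
    T=[(np.array(q),np.array(p),R.from_euler('xyz',e)) for q,p,e in D]
    import itertools
    for sg in itertools.product([1,-1],repeat=4):
        for o in(0,np.pi/2,-np.pi/2,np.pi):
            s=least_squares(lambda m:np.concatenate([err(q,p,r,m,sg) for q,p,r in T]),[.3,.4,0,0,.4,0,0,.25,o,0],max_nfev=40)
            if best is None or s.cost<best[0]: best=(s.cost,s.x,np.array(sg),s.fun)
    return best
LO=np.array([-3.08,-.24,-1.43,0,-1.52,.17,-2.89]);HI=np.array([3.08,2.05,1.35,2.5,4.66,1.96,2.89])
E
python3 - <<'E'
from kin import *
b=calib();print(b[0],b[1].round(4),b[2],np.abs(b[3]).max());np.savez("kin.npz",m=b[1],sg=b[2])
m,sg=b[1],b[2]
from h import rot
from mug import tcp
q0=np.array(D[-1][0]);rng=np.random.default_rng(0)
for t in(30,40,50,55,60):
  for dz in(-20,0,20):
    am=94.5;p,r=tcp((.3405,.35),am,0.,t)
    g=np.array([.3405,.35])-.0716*np.array([np.cos(np.radians(am)),np.sin(np.radians(am))])
    r=rot(am+dz,t);p=np.r_[g,.053]+.019*r.as_matrix()[:,2]
    S=[]
    for k in range(15):
        x0=np.clip(q0+rng.normal(0,.7*(k>0),7),LO+.01,HI-.01)
        s=least_squares(lambda q:np.r_[err(q,p,r,m,sg),.001*(q-q0)],x0,bounds=(LO+.02,HI-.02),max_nfev=100)
        e=np.linalg.norm(s.fun[:6])
        if e<.004:S.append((np.abs(s.x-q0).max(),s.x.round(2)))
    S.sort(key=lambda a:a[0]);print(t,dz,len(S),S[0] if S else '')
E
```

```text
0.00017298685045349701 [ 2.4440e-01  5.6430e-01  2.2000e-02 -5.2000e-03  3.6380e-01  1.2000e-03
 -1.6000e-02  3.4510e-01  1.5643e+00 -1.1900e-02] [-1 -1 -1 -1] 0.0065906734873868444Traceback (most recent call last):
  File "<stdin>", line 15, in <module>
    return func(*args, **kwargs)
    raise ValueError("Initial guess is outside of provided bounds")
ValueError: Initial guess is outside of provided bounds
```

```bash
cat > ik.py <<'E'
from kin import *
from h import rot
z=np.load("kin.npz");m,sg=z["m"],z["sg"]
def solve(p,r,q0,n=12,sd=.7,wreg=.001):
    rng=np.random.default_rng(0);S=[]
    for k in range(n):
        x0=np.clip(q0+rng.normal(0,sd*(k>0),7),LO+.03,HI-.03)
        s=least_squares(lambda q:np.r_[err(q,p,r,m,sg),wreg*(q-q0)],x0,bounds=(LO+.02,HI-.02),max_nfev=80)
        if np.linalg.norm(s.fun[:6])<.004:S.append((np.abs(s.x-q0).max(),np.minimum(s.x-LO,HI-s.x).min(),s.x))
    S.sort(key=lambda a:a[0]);return S
def bar(g,az,t,off=.019):
    r=rot(az,t);return np.array(g)+off*r.as_matrix()[:,2],r
E
python3 - <<'E'
from ik import *
a=np.radians(94.5);g=np.r_[np.array([.3405,.35])-.0716*np.array([np.cos(a),np.sin(a)]),.053]
q9=np.array(D[-1][0]);q8=np.array(D[-2][0])
for nm,q0 in(("q8",q8),):
 for t in(40,47,54,60):
  for dz in(-15,0,15):
    S=solve(*bar(g,94.5+dz,t),q0)
    print(nm,t,dz,len(S),[(round(x[0],2),round(x[1],2),x[2].round(2).tolist()) for x in S[:1]])
E
```

```text
q8 40 -15 0 []
q8 40 0 3 [(np.float64(1.22), np.float64(0.02), [-0.73, 1.14, 1.11, 2.46, -1.5, 1.82, 1.71])]
q8 40 15 12 [(np.float64(0.25), np.float64(0.22), [0.06, 0.81, -0.27, 2.28, -1.22, 0.71, 1.39])]
q8 47 -15 0 []
q8 47 0 0 []
q8 47 15 12 [(np.float64(0.38), np.float64(0.21), [-0.07, 0.73, -0.18, 2.29, -1.23, 0.67, 1.33])]
q8 54 -15 0 []
q8 54 0 0 []
q8 54 15 12 [(np.float64(0.48), np.float64(0.21), [-0.17, 0.67, -0.14, 2.29, -1.19, 0.59, 1.21])]
q8 60 -15 0 []
q8 60 0 12 [(np.float64(0.61), np.float64(0.02), [0.03, 0.66, -0.52, 2.39, -1.5, 0.19, 1.19])]
q8 60 15 12 [(np.float64(0.59), np.float64(0.21), [-0.28, 0.62, -0.08, 2.29, -1.14, 0.53, 1.09])]
```

The model fits to a few mm. Turning the tool about 12-15° around the round bar makes the final pose comfortably reachable, so I'll release here, back off, turn and regrip.

apply_moves(
  increments=[
    [-1, 0, 0, 0, 0, 0, 0],
    [-1, 0, 0, 0, 0, 0, 0],
    [-1, 0, 0, 0, 0, 0, 0],
    [-1, 0, 0, 0, 0, 0, 0],
    [-1, 0, 0, 0, 0, 0, 0],
  ],
)

```text
time_s: 12.25
eef_pos: [0.3417, 0.2663, 0.042]
tcp_rot: [-3.11, -0.878, 1.603]
force: [-0.5, -0.2, -0.0]
grip_width: 0.0854
gripper_force: 0.0
```

apply_moves(
  increments=[
    [-1, 0, 0, -0.06, 0, 0, 0],
    [-1, 0, 0, -0.08, 0, 0, 0],
    [-1, 0, 0, -0.08, 0, 0, 0],
    [-1, 0, 0, -0.08, 0, 0, 0],
    [-1, 0, 0, 0, 0, 0, 0],
  ],
)

```text
time_s: 12.88
eef_pos: [0.3476, 0.1964, 0.1]
tcp_rot: [-3.114, -0.877, 1.604]
force: [-0.1, -0.7, -0.6]
grip_width: 0.085
gripper_force: 0.0
```

```bash
python3 - <<'E'
from mug import *
from ik import *
where();q=cur()[2]["joint_pos"]
im,d=snapshot("top");np.savez("t6.npz",im=im,d=d);im1,d1=snapshot("scene");np.savez("s6.npz",im=im1,d=d1)
cv2.imwrite("pics/t6.png",np.hstack([cv2.resize(im[150:250,150:270],(480,400),interpolation=cv2.INTER_CUBIC),cv2.resize(im1[130:230,250:330],(320,400),interpolation=cv2.INTER_CUBIC)])[...,::-1])
P=cloud("top",d);p=P[185:245,190:250].reshape(-1,3);ii=im[185:245,190:250].reshape(-1,3).astype(int)
p=p[(p[:,2]>.025)&(p[:,2]<.12)&(np.ptp(ii,axis=1)<30)&(ii.mean(1)>50)];c=np.array([.337,.322])
for _ in range(5):
    k=p[np.hypot(*(p[:,:2]-c).T)<.05];s=least_squares(lambda x:np.hypot(k[:,0]-x[0],k[:,1]-x[1])-.042,c,loss='soft_l1',f_scale=.002);c=s.x
rr=np.hypot(*(p[:,:2]-c).T);h=p[(rr>.058)&(rr<.08)&(p[:,1]<c[1])];dd=h[:,:2].mean(0)-c
print("mug",c,len(k),np.abs(s.fun).mean(),"handle",len(h),h.mean(0),np.degrees(np.arctan2(dd[1],dd[0]))+180)
for y in(.322,.365):
  a=np.radians(94.5);g=np.r_[np.array([.3405,y])-.0716*np.array([np.cos(a),np.sin(a)]),.053]
  for t in(35,40,45):
    for dz in(8,12):
      S=solve(*bar(g,94.5+dz,t),np.array(D[-2][0]),n=4);print(y,t,dz,len(S),[(round(x[0],2),round(x[1],2),x[2].round(2).tolist()) for x in S[:1]])
E
```

```text
mug est [0.3419 0.2531] am 95.4 tilt 39.7 ylev -0.018 h 0.0589 q [-0.38  0.84  0.89  2.43 -1.28  1.49  1.67] F [-0.1 -0.7 -0.6] 0.085 12.875
mug [0.33467308 0.32502619] 522 0.0022356510108559324 handle 85 [0.32859993 0.26363294 0.05776879] 84.35055419704574
0.322 35 8 4 [(np.float64(0.15), np.float64(0.14), [0.16, 0.86, -0.23, 2.36, -1.35, 0.77, 1.59])]
0.322 35 12 4 [(np.float64(0.18), np.float64(0.19), [0.13, 0.85, -0.21, 2.31, -1.25, 0.81, 1.52])]
0.322 40 8 4 [(np.float64(0.21), np.float64(0.13), [0.1, 0.8, -0.2, 2.37, -1.37, 0.73, 1.55])]
0.322 40 12 4 [(np.float64(0.23), np.float64(0.18), [0.08, 0.8, -0.19, 2.32, -1.26, 0.75, 1.47])]
0.322 45 8 4 [(np.float64(0.26), np.float64(0.13), [0.05, 0.75, -0.19, 2.37, -1.37, 0.66, 1.48])]
0.322 45 12 4 [(np.float64(0.29), np.float64(0.17), [0.02, 0.75, -0.18, 2.33, -1.26, 0.69, 1.41])]
0.365 35 8 4 [(np.float64(0.24), np.float64(0.05), [0.07, 0.86, -0.25, 2.35, -1.47, 0.76, 1.61])]
0.365 35 12 4 [(np.float64(0.25), np.float64(0.19), [0.13, 0.87, -0.36, 2.3, -1.33, 0.69, 1.49])]
0.365 40 8 4 [(np.float64(0.29), np.float64(0.04), [0.02, 0.8, -0.24, 2.36, -1.48, 0.7, 1.55])]
0.365 40 12 4 [(np.float64(0.3), np.float64(0.17), [0.01, 0.8, -0.23, 2.31, -1.35, 0.72, 1.46])]
0.365 45 8 4 [(np.float64(0.34), np.float64(0.05), [-0.03, 0.75, -0.23, 2.36, -1.47, 0.63, 1.48])]
0.365 45 12 4 [(np.float64(0.36), np.float64(0.18), [-0.05, 0.75, -0.22, 2.31, -1.34, 0.65, 1.4])]
```

View pics/t6.png

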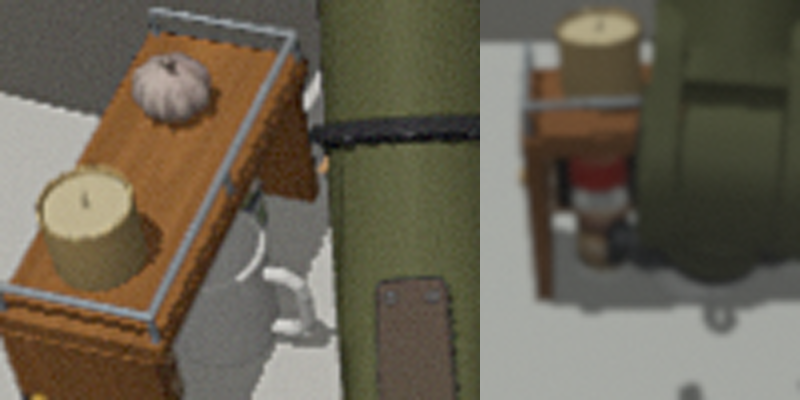

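```bash
python3 - <<'E'
from h import *
z=np.load("t6.npz");P=cloud("top",z["d"])
for v in range(215,236,2):
    print(v,[(u,P[v,u].round(3).tolist(),int(z["im"][v,u].mean())) for u in range(217,231,2) if P[v,u,2]>.015])
E
```

```text
215 [(217, [0.363, 0.291, 0.064], 94)]
217 [(217, [0.342, 0.278, 0.082], 198), (219, [0.34, 0.27, 0.088], 193), (221, [0.343, 0.265, 0.086], 156)]
219 [(217, [0.335, 0.275, 0.082], 176), (219, [0.336, 0.269, 0.083], 187), (221, [0.337, 0.263, 0.084], 186), (223, [0.341, 0.259, 0.082], 183), (225, [0.345, 0.255, 0.078], 126)]
221 [(217, [0.348, 0.286, 0.054], 86), (221, [0.337, 0.264, 0.075], 122), (223, [0.34, 0.26, 0.072], 175), (225, [0.338, 0.251, 0.079], 160)]
223 [(217, [0.347, 0.286, 0.046], 89), (223, [0.339, 0.26, 0.065], 106), (225, [0.337, 0.252, 0.071], 140), (227, [0.343, 0.249, 0.065], 141)]
225 [(217, [0.339, 0.282, 0.047], 94), (219, [0.355, 0.286, 0.027], 98), (225, [0.333, 0.251, 0.065], 127), (227, [0.341, 0.249, 0.057], 104)]
227 [(217, [0.337, 0.283, 0.039], 91), (219, [0.352, 0.285, 0.022], 83), (225, [0.336, 0.254, 0.053], 129), (227, [0.338, 0.249, 0.052], 115)]
229 [(217, [0.338, 0.284, 0.029], 89), (219, [0.346, 0.283, 0.02], 111), (225, [0.334, 0.254, 0.044], 125), (227, [0.338, 0.25, 0.042], 119)]
231 [(217, [0.33, 0.28, 0.031], 102), (219, [0.337, 0.278, 0.023], 201), (221, [0.334, 0.269, 0.03], 203), (223, [0.338, 0.265, 0.026], 183), (225, [0.339, 0.259, 0.028], 145), (227, [0.336, 0.25, 0.035], 108)]
233 [(217, [0.329, 0.281, 0.022], 93), (219, [0.334, 0.277, 0.018], 108), (221, [0.334, 0.271, 0.019], 138), (223, [0.337, 0.266, 0.018], 140), (225, [0.338, 0.259, 0.02], 116)]
235 [(229, [-0.562, -0.317, 1.308], 105)]
```

The bar is at about (0.342,0.253), consistent with the kinematics, and the mug is at (0.335,0.324) and 95.8°. I'm turning the tool to azimuth 108° at standoff.

```bash
python3 - <<'E'
from ik import *
from h import *
p,r=bar([.3424,.2525,.053],108,40,-.085);plan(p,r,n=7)
S=solve(p,r,cur()[2]["joint_pos"],n=3);print(S[0])
E
```

```text
[[-1,0.001,0.007,-0.006,0.19,-0.008,-0.185],[-1,0.0,0.007,-0.006,0.19,-0.009,-0.185],[-1,0.0,0.007,-0.006,0.189,-0.008,-0.185],[-1,0.0,0.007,-0.006,0.19,-0.009,-0.185],[-1,0.0,0.007,-0.006,0.189,-0.008,-0.184],[-1,0.0,0.007,-0.006,0.19,-0.009,-0.185],[-1,0.0,0.006,-0.007,0.189,-0.008,-0.184]]
(np.float64(0.2127680053082277), np.float64(0.28252856296962436), array([-0.36811712,  0.7807642 ,  0.74179007,  2.21747144, -1.10357411,
        1.44190178,  1.54765241]))
```

apply_moves(
  increments=[
    [-1, 0, 0.007, -0.006, 0.19, -0.01, -0.185],
    [-1, 0, 0.007, -0.006, 0.19, -0.01, -0.185],
    [-1, 0, 0.007, -0.006, 0.19, -0.01, -0.185],
    [-1, 0, 0.007, -0.006, 0.19, -0.01, -0.185],
    [-1, 0, 0.007, -0.006, 0.19, -0.01, -0.185],
    [-1, 0, 0.007, -0.006, 0.19, -0.01, -0.185],
    [-1, 0, 0.006, -0.007, 0.19, 0, -0.185],
    [-1, 0, 0, 0, 0, 0, 0],
  ],
)

```text
time_s: 13.98
eef_pos: [0.363, 0.1899, 0.1075]
tcp_rot: [3.141, -0.872, 1.887]
force: [-0.4, -0.6, 0.1]
grip_width: 0.0859
gripper_force: 0.0
```

```bash
python3 - <<'E'
from ik import *
from h import *
P0=cur();print(P0[0],P0[2]["joint_pos"].round(2),np.degrees((P0[1].inv()*rot(108,40)).as_rotvec()).round(1))
p,r=bar([.3424,.2525,.053],108,40,.019);plan(p,r,n=5)
q=P0[2]["joint_pos"]
for y in(.324,.345,.365):
  a=np.radians(94.5);g=np.r_[np.array([.3405,y])-.0716*np.array([np.cos(a),np.sin(a)]),.053]
  S=solve(*bar(g,106.7,40),q,n=3,sd=.1);print(y,[(x[0].round(2),x[1].round(2),x[2].round(2)) for x in S[:1]])
E
```

```text
[0.36301338 0.18987965 0.10750653] [-0.42  0.84  0.86  2.22 -1.12  1.53  1.61] [-0.1  0.   0.1]
[[-1,0.0,0.0,0.07,-0.002,0.001,0.002],[-1,0.001,0.0,0.07,-0.002,0.001,0.002],[-1,0.0,0.0,0.069,-0.002,0.001,0.002],[-1,0.001,0.0,0.07,-0.002,0.001,0.002],[-1,0.0,-0.001,0.069,-0.002,0.001,0.002]]
0.324 [(np.float64(0.23), np.float64(0.17), array([-0.54,  0.95,  0.78,  2.32, -1.35,  1.47,  1.69]))]
0.345 [(np.float64(0.27), np.float64(0.13), array([-0.59,  0.95,  0.77,  2.31, -1.39,  1.47,  1.66]))]
0.365 [(np.float64(0.3), np.float64(0.1), array([-0.63,  0.94,  0.76,  2.31, -1.42,  1.46,  1.62]))]
```

apply_moves(
  increments=[
    [-1, 0, 0, 0.07, 0, 0, 0],
    [-1, 0, 0, 0.07, 0, 0, 0],
    [-1, 0, 0, 0.07, 0, 0, 0],
    [-1, 0, 0, 0.07, 0, 0, 0],
    [-1, 0, 0, 0.068, 0, 0, 0],
    [-1, 0, 0, 0, 0, 0, 0],
  ],
)

```text
time_s: 14.72
eef_pos: [0.3367, 0.2665, 0.04]
tcp_rot: [-3.137, -0.873, 1.883]
force: [0.3, 0.0, 0.4]
grip_width: 0.0855
gripper_force: 0.0
```

apply_moves(
  increments=[
    [1, 0, 0, 0, 0, 0, 0],
    [1, 0, 0, 0, 0, 0, 0],
    [1, 0, 0, 0, 0, 0, 0],
    [1, 0, 0, 0, 0, 0, 0],
    [1, 0, 0, 0, 0, 0, 0],
    [1, 0, 0, 0, 0, 0, 0],
  ],
)

```text
time_s: 15.48
eef_pos: [0.3381, 0.2658, 0.0407]
tcp_rot: [3.142, -0.872, 1.885]
force: [0.7, -4.0, 5.4]
grip_width: 0.0104
gripper_force: 58.4
```

```bash
cat > cupt.py <<'E'
from mug import *
def cup(tag,c,uv=(190,250,185,245)):
    """cup and handle in the top camera; bias of bar's lit face: 6 mm towards camera"""
    u0,u1,v0,v1=uv;im,d=snapshot("top");np.savez(tag,im=im,d=d);P=cloud("top",d)
    p=P[v0:v1,u0:u1].reshape(-1,3);ii=im[v0:v1,u0:u1].reshape(-1,3).astype(int)
    p=p[(p[:,2]>.025)&(p[:,2]<.12)&(np.ptp(ii,axis=1)<30)&(ii.mean(1)>50)];c=np.array(c)
    for _ in range(5):
        k=p[np.hypot(*(p[:,:2]-c).T)<.05];s=least_squares(lambda x:np.hypot(k[:,0]-x[0],k[:,1]-x[1])-.042,c,loss='soft_l1',f_scale=.002);c=s.x
    print("cup top cam",c.round(4),len(k),np.abs(s.fun).mean().round(4),"zmax",np.percentile(k[:,2],99).round(3));return c
E
python3 - <<'E'
from cupt import *
p,r,s=cur();d=r.as_matrix()[:,2];print(p,(p-.019*d).round(4),np.degrees(np.arctan2(d[1],d[0])),s["joint_pos"].round(2),s["force"].round(1))
cup("t7.npz",(.335,.324))
E
```

```text
[0.3380885  0.26578884 0.04066388] [0.3426 0.252  0.0529] 108.00055662259558 [-0.53  0.96  0.76  2.33 -1.35  1.46  1.72] [ 0.7 -4.   5.4]
cup top cam [0.3349 0.3251] 513 0.0021 zmax 0.101
```

```bash
sed -i 's/^DA,L=.*/DA,L=-11.9,.0716/' mug.py; python3 - <<'E'
from mug import *
where()
a=plan(*tcp((.3352,.324),96,.005),g=1,n=2)
a=plan(*tcp((.340,.335),94.5,.004),g=1,start=a,n=4)
E
```

```text
mug est [0.335  0.3231] am 96.1 tilt 40.0 ylev -0.0 h -0.0005 q [-0.53  0.96  0.76  2.33 -1.35  1.46  1.72] F [ 0.6 -3.9  5.8] 0.0104 15.525
[[1,0.008,0.001,-0.005,-0.005,0.001,0.004],[1,0.008,0.0,-0.005,-0.004,0.002,0.004]]
[[1,0.004,0.005,0.007,-0.036,0.0,0.03],[1,0.004,0.006,0.007,-0.036,0.0,0.03],[1,0.005,0.005,0.006,-0.036,0.0,0.03],[1,0.004,0.006,0.007,-0.036,0.0,0.03]]
```

apply_moves(
  increments=[
    [1, 0.008, 0, -0.005, 0, 0, 0],
    [1, 0.008, 0, -0.005, 0, 0, 0],
    [1, 0.004, 0.005, 0.007, -0.036, 0, 0.03],
    [1, 0.004, 0.006, 0.007, -0.036, 0, 0.03],
    [1, 0.005, 0.006, 0.006, -0.036, 0, 0.03],
    [1, 0.004, 0.006, 0.007, -0.036, 0, 0.03],
    [1, 0, 0, 0, 0, 0, 0],
    [1, 0, 0, 0, 0, 0, 0],
  ],
)

```text
time_s: 16.52
eef_pos: [0.3413, 0.2778, 0.0446]
tcp_rot: [-3.141, -0.872, 1.859]
force: [1.0, 0.2, -2.7]
grip_width: 0.0104
gripper_force: 58.2
```

```bash
python3 - <<'E'
from cupt import *
c=where();cup("t8.npz",c)
r=cur()[1];print("1mm back:",(r.inv().apply([-.0785,.9969,0])/300).round(4),"1mm down",(r.inv().apply([0,0,-1])/300).round(4))
a=plan(*tcp((.340,.336),94.5,0.0005),g=1,n=3)
E
```

```text
mug est [0.3397 0.3352] am 94.7 tilt 40.0 ylev -0.0 h 0.0035 q [-0.56  0.95  0.76  2.33 -1.38  1.46  1.69] F [ 1.   0.2 -2.7] 0.0104 16.525
cup top cam [0.3395 0.3374] 398 0.002 zmax 0.104
1mm back: [0.0021 0.0007 0.0025] 1mm down [-0.0026  0.      0.0021]
[[1,-0.002,0.0,0.003,-0.005,0.001,0.003],[1,-0.002,0.001,0.003,-0.005,0.002,0.003],[1,-0.002,0.0,0.003,-0.004,0.001,0.002]]
```

apply_moves(
  increments=[
    [1, -0.004, 0, 0.003, 0, 0, 0],
    [1, -0.004, 0, 0.003, 0, 0, 0],
    [1, 0, 0, 0, 0, 0, 0],
  ],
)

```text
time_s: 16.95
eef_pos: [0.3414, 0.2776, 0.0416]
tcp_rot: [-3.141, -0.872, 1.859]
force: [-0.1, -0.6, -2.9]
grip_width: 0.01
gripper_force: 58.3
```

apply_moves(
  increments=[
    [1, 0.004, 0.001, 0.005, 0, 0, 0],
    [1, 0.004, 0.001, 0.005, 0, 0, 0],
    [1, 0.004, 0.001, 0.005, 0, 0, 0],
    [1, 0, 0, 0, 0, 0, 0],
  ],
)

```text
time_s: 17.45
eef_pos: [0.3405, 0.2836, 0.0416]
tcp_rot: [-3.141, -0.872, 1.859]
force: [-0.5, 0.4, -4.3]
grip_width: 0.0105
gripper_force: 58.2
```

apply_moves(
  increments=[
    [1, -0.001, 0.0005, 0.004, 0, 0, 0],
    [1, 0.002, 0.0005, 0.0025, 0, 0, 0],
    [1, 0.002, 0.0005, 0.0025, 0, 0, 0],
    [1, 0, 0, 0, 0, 0, 0],
  ],
)

```text
time_s: 17.95
eef_pos: [0.3404, 0.2863, 0.0407]
tcp_rot: [-3.142, -0.873, 1.859]
force: [0.7, -1.7, -0.1]
grip_width: 0.0102
gripper_force: 58.9
```

apply_moves(
  increments=[
    [1, 0.002, 0.0005, 0.0025, 0, 0, 0],
    [1, 0.002, 0.0005, 0.0025, 0, 0, 0],
    [1, 0.002, 0.0005, 0.0025, 0, 0, 0],
    [1, 0, 0, 0, 0, 0, 0],
  ],
)

```text
time_s: 18.45
eef_pos: [0.34, 0.2891, 0.0407]
tcp_rot: [-3.142, -0.873, 1.859]
force: [1.7, -4.1, 5.4]
grip_width: 0.0101
gripper_force: 59.4
```

apply_moves(
  increments=[
    [1, 0.002, 0, -0.0015, 0, 0, 0],
    [1, 0, 0, 0, 0, 0, 0],
  ],
)

```text
time_s: 18.7
eef_pos: [0.3399, 0.2892, 0.0409]
tcp_rot: [-3.141, -0.872, 1.859]
force: [0.1, -0.1, -1.2]
grip_width: 0.0103
gripper_force: 58.5
```

apply_moves(
  increments=[
    [1, 0.002, 0.0005, 0.0025, 0, 0, 0],
    [1, 0.002, 0.0005, 0.0025, 0, 0, 0],
    [1, 0, 0, 0, 0, 0, 0],
  ],
)

```text
time_s: 19.08
eef_pos: [0.3395, 0.2911, 0.041]
tcp_rot: [-3.141, -0.872, 1.859]
force: [0.5, -0.0, -1.5]
grip_width: 0.0103
gripper_force: 58.5
```

apply_moves(
  increments=[
    [1, 0.002, 0.0005, 0.0025, 0, 0, 0],
    [1, 0.002, 0.0005, 0.0025, 0, 0, 0],
    [1, 0.002, 0.0005, 0.0025, 0, 0, 0],
    [1, 0, 0, 0, 0, 0, 0],
  ],
)

```text
time_s: 19.58
eef_pos: [0.3393, 0.2939, 0.041]
tcp_rot: [-3.141, -0.872, 1.859]
force: [0.2, -0.4, -2.0]
grip_width: 0.0105
gripper_force: 58.5
```

apply_moves(
  increments=[
    [1, 0.002, 0.0005, 0.0025, 0, 0, 0],
    [1, 0.002, 0.0005, 0.0025, 0, 0, 0],
    [1, 0, 0, 0, 0, 0, 0],
  ],
)

```text
time_s: 19.95
eef_pos: [0.3393, 0.2952, 0.0408]
tcp_rot: [-3.141, -0.871, 1.858]
force: [0.4, -5.5, -0.5]
grip_width: 0.0099
gripper_force: 59.1
```

Contact: Fy is about -5.5 N with the mug on the worktop. I'll press slightly more and hold.

apply_moves(
  increments=[
    [1, 0.001, 0, 0.00125, 0, 0, 0],
    [1, 0, 0, 0, 0, 0, 0],
    [1, 0, 0, 0, 0, 0, 0],
    [1, 0, 0, 0, 0, 0, 0],
  ],
)

```text
time_s: 20.45
eef_pos: [0.3393, 0.2954, 0.0408]
tcp_rot: [-3.141, -0.87, 1.858]
force: [0.4, -7.3, 0.1]
grip_width: 0.0102
gripper_force: 59.4
```

```bash
python3 - <<'E'
from cupt import *
F=[]
for i in range(4):
    im,d=snapshot("top");F.append(read_state()["force"])
print(np.mean(F,0).round(2),np.std(F,0).round(2));c=where();cup("t9.npz",c)
E
```

```text
[ 0.4  -7.01  0.57] [0.45 0.3  0.48]
mug est [0.3377 0.3528] am 94.6 tilt 40.1 ylev -0.0 h -0.0003 q [-0.59  0.95  0.75  2.34 -1.42  1.45  1.67] F [ 1.1 -7.1  0.7] 0.0099 20.65
cup top cam [0.3388 0.3543] 223 0.0019 zmax 0.099
```

Pressed at 7 N and held. I'm easing the load to about 1 N before opening, so the rubber doesn't kick the mug off.

apply_moves(
  increments=[
    [1, -0.001, 0, -0.0012, 0, 0, 0],
    [1, -0.001, 0, -0.0012, 0, 0, 0],
    [1, -0.001, 0, -0.0012, 0, 0, 0],
    [1, 0, 0, 0, 0, 0, 0],
  ],
)

```text
time_s: 21.2
eef_pos: [0.3394, 0.2948, 0.041]
tcp_rot: [-3.141, -0.872, 1.859]
force: [0.2, -3.3, -1.6]
grip_width: 0.01
gripper_force: 58.8
```

```bash
cat > ft.py <<'E'
from mug import *
F=[]
for i in range(4):
    snapshot("top");F.append(read_state()["force"])
print(np.mean(F,0).round(2),np.std(F,0).round(2));where()
E
python3 ft.py
```

```text
[ 0.64 -3.12 -1.83] [0.1  0.36 0.52]
mug est [0.3377 0.3523] am 94.6 tilt 40.0 ylev -0.0 h -0.0001 q [-0.59  0.95  0.75  2.34 -1.42  1.45  1.67] F [ 0.5 -3.6 -1.2] 0.0102 21.4
```

apply_moves(
  increments=[
    [1, -0.0015, 0, -0.0015, 0, 0, 0],
    [1, 0, 0, 0, 0, 0, 0],
    [1, 0, 0, 0, 0, 0, 0],
  ],
)

```text
time_s: 21.78
eef_pos: [0.3394, 0.2944, 0.041]
tcp_rot: [-3.141, -0.872, 1.859]
force: [-0.0, -2.2, -1.6]
grip_width: 0.0102
gripper_force: 58.7
```

```bash
python3 ft.py
```

```text
[ 0.35 -1.69 -2.32] [0.21 0.25 0.35]
mug est [0.3377 0.3518] am 94.7 tilt 40.0 ylev -0.0 h -0.0001 q [-0.59  0.95  0.75  2.34 -1.42  1.46  1.67] F [ 0.3 -1.5 -2.5] 0.0101 21.975
```

apply_moves(
  increments=[
    [1, -0.0012, 0, 0, 0, 0, 0],
    [1, 0, 0, 0, 0, 0, 0],
    [1, 0, 0, 0, 0, 0, 0],
  ],
)

```text
time_s: 22.35
eef_pos: [0.3395, 0.2942, 0.0408]
tcp_rot: [-3.141, -0.873, 1.859]
force: [-0.4, 0.0, -1.3]
grip_width: 0.01
gripper_force: 58.8
```

```bash
python3 ft.py
```

```text
[-0.13 -0.26 -1.56] [0.33 0.17 0.7 ]
mug est [0.3378 0.3515] am 94.7 tilt 40.0 ylev -0.0 h -0.0004 q [-0.59  0.95  0.75  2.34 -1.42  1.46  1.67] F [ 0.3 -0.4 -1.9] 0.01 22.55
```

Load eased to about 0.3 N. Opening, backing off and looking.

apply_moves(
  increments=[
    [-1, 0, 0, 0, 0, 0, 0],
    [-1, 0, 0, 0, 0, 0, 0],
    [-1, 0, 0, 0, 0, 0, 0],
    [-1, 0, 0, 0, 0, 0, 0],
    [-1, 0, 0, 0, 0, 0, 0],
  ],
)

```text
time_s: 23.18
eef_pos: [0.3395, 0.294, 0.0407]
tcp_rot: [-3.141, -0.872, 1.859]
force: [-0.5, -0.3, 0.5]
grip_width: 0.0853
gripper_force: 0.0
```

apply_moves(
  increments=[
    [-1, 0, 0, -0.05, 0, 0, 0],
    [-1, 0, 0, -0.08, 0, 0, 0],
    [-1, 0, 0, -0.08, 0, 0, 0],
    [-1, 0, 0, -0.05, 0, 0, 0],
    [-1, 0, 0, 0, 0, 0, 0],
  ],
)

```text
time_s: 23.8
eef_pos: [0.3574, 0.236, 0.0915]
tcp_rot: [3.139, -0.872, 1.859]
force: [-0.0, 1.2, 0.3]
grip_width: 0.0854
gripper_force: 0.0
```

```bash
python3 - <<'E'
from cupt import *
cup("t10.npz",(.3378,.3515))
z=np.load("t10.npz");P=cloud("top",z["d"])[200:240,205:240].reshape(-1,3)
b=P[(P[:,2]>.036)&(P[:,2]<.066)&(P[:,1]<.292)];print("bar face",len(b),np.median(b,0).round(4))
p,r,s=cur();print(p,s["force"].round(1),s["joint_pos"].round(2),s["time_s"])
cv2.imwrite("pics/t10.png",cv2.resize(z["im"][150:250,150:270],(600,500),interpolation=cv2.INTER_CUBIC)[...,::-1])
a=np.radians(94.6);g=np.array([.3378,.3515])-.0716*np.array([np.cos(a),np.sin(a)])
b=np.radians(106.6);t=np.r_[g-.019*np.array([np.cos(b),np.sin(b)]),.040];print("bar",g,"target 6 mm short",t)
plan(t,rot(106.6,40),n=6,g=1)
E
```

```text
cup top cam [0.3388 0.3528] 226 0.0018 zmax 0.098
bar face 28 [0.337  0.279  0.0529]
[0.35676468 0.23671087 0.09107853] [ 0.2  0.7 -0.4] [-0.5   0.86  0.83  2.28 -1.24  1.49  1.6 ] 23.85
bar [0.34354224 0.28013063] target 6 mm short [0.34897032 0.2619225  0.04      ]
[[1,-0.012,0.0,0.029,0.002,0.0,-0.001],[1,-0.012,0.0,0.03,0.002,0.0,-0.001],[1,-0.012,0.0,0.029,0.002,0.0,-0.001],[1,-0.013,0.0,0.03,0.002,0.001,-0.001],[1,-0.012,-0.001,0.029,0.002,0.0,-0.001],[1,-0.013,0.0,0.03,0.002,0.001,-0.001]]
```

View pics/t10.png

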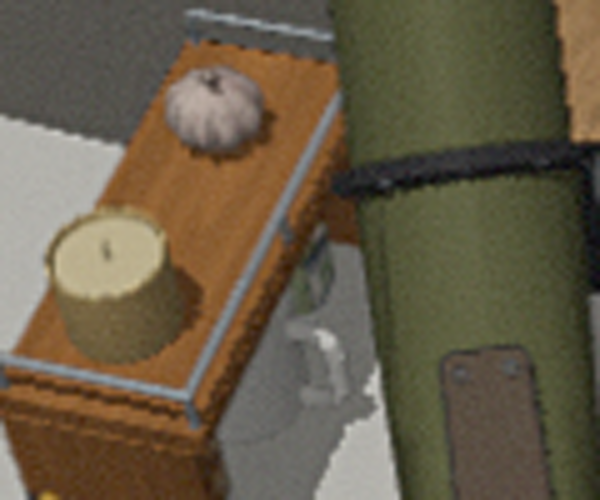

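The mug stands under the board, its handle at about (325,365) pointing squarely out. To leave a sure residual contact, I'll push lightly on the bar with the shut fingertips and retract slowly.

apply_moves(
  increments=[
    [1, 0, 0, 0, 0, 0, 0],
    [1, 0, 0, 0, 0, 0, 0],
    [1, 0, 0, 0, 0, 0, 0],
    [1, 0, 0, 0, 0, 0, 0],
    [1, 0, 0, 0, 0, 0, 0],
  ],
)

```text
time_s: 24.48
eef_pos: [0.3565, 0.2368, 0.0908]
tcp_rot: [-3.141, -0.872, 1.859]
force: [-0.3, -0.1, 0.3]
grip_width: -0.0003
gripper_force: 0.0
```

apply_moves(
  increments=[
    [1, -0.012, 0, 0.03, 0, 0, 0],
    [1, -0.012, 0, 0.03, 0, 0, 0],
    [1, -0.012, 0, 0.03, 0, 0, 0],
    [1, -0.013, 0, 0.03, 0, 0, 0],
    [1, -0.012, 0, 0.029, 0, 0, 0],
    [1, -0.013, 0, 0.028, 0, 0, 0],
    [1, 0, 0, 0, 0, 0, 0],
  ],
)

```text
time_s: 25.35
eef_pos: [0.3486, 0.2623, 0.0391]
tcp_rot: [-3.139, -0.872, 1.858]
force: [-0.0, 0.2, -0.6]
grip_width: 0.0003
gripper_force: 0.0
```

apply_moves(
  increments=[
    [1, 0.004, 0.0015, 0.005, 0, 0, 0],
    [1, 0.002, 0.0007, 0.0025, 0, 0, 0],
    [1, 0, 0, 0, 0, 0, 0],
  ],
)

```text
time_s: 25.72
eef_pos: [0.3489, 0.2651, 0.0399]
tcp_rot: [3.141, -0.872, 1.86]
force: [-0.0, -0.4, -0.1]
grip_width: 0.0002
gripper_force: 0.0
```

```bash
python3 ft.py; python3 -c "
from h import *
print(cur()[0],cur()[2]['grip_width'])"
```

```text
[ 0.01 -0.19  0.3 ] [0.64 0.66 0.57]
mug est [0.3473 0.3224] am 94.6 tilt 40.0 ylev -0.0 h -0.0014 q [-0.52  0.96  0.76  2.31 -1.37  1.46  1.7 ] F [ 0.2 -0.1  1. ] -0.0001 25.925
[0.34889804 0.26496664 0.0397239 ] -0.00014136614527785154
```

Creeping 1 mm per row.

apply_moves(
  increments=[
    [1, 0.002, 0.0005, 0.0025, 0, 0, 0],
    [1, 0.002, 0.0005, 0.0025, 0, 0, 0],
    [1, 0, 0, 0, 0, 0, 0],
  ],
)

```text
time_s: 26.3
eef_pos: [0.3485, 0.267, 0.0396]
tcp_rot: [-3.141, -0.872, 1.859]
force: [-0.4, 0.6, 0.8]
grip_width: -0.0002
gripper_force: 0.0
```

apply_moves(
  increments=[
    [1, 0.002, 0.0005, 0.0025, 0, 0, 0],
    [1, 0.002, 0.0005, 0.0025, 0, 0, 0],
    [1, 0, 0, 0, 0, 0, 0],
  ],
)

```text
time_s: 26.68
eef_pos: [0.3482, 0.269, 0.0395]
tcp_rot: [-3.141, -0.872, 1.859]
force: [0.3, -0.5, -0.4]
grip_width: 0.0002
gripper_force: 0.0
```

apply_moves(
  increments=[
    [1, 0.002, 0.0005, 0.0025, 0, 0, 0],
    [1, 0.002, 0.0005, 0.0025, 0, 0, 0],
    [1, 0, 0, 0, 0, 0, 0],
  ],
)

```text
time_s: 27.05
eef_pos: [0.348, 0.2709, 0.0395]
tcp_rot: [-3.141, -0.872, 1.859]
force: [0.6, 0.2, 0.2]
grip_width: -0.0002
gripper_force: 0.0
```

apply_moves(
  increments=[
    [1, 0.002, 0.0005, 0.0025, 0, 0, 0],
    [1, 0.001, 0.0003, 0.0013, 0, 0, 0],
    [1, 0, 0, 0, 0, 0, 0],
  ],
)

```text
time_s: 27.42
eef_pos: [0.3478, 0.2723, 0.0394]
tcp_rot: [-3.141, -0.872, 1.859]
force: [-0.2, -0.8, 0.2]
grip_width: 0.0001
gripper_force: 0.0
```

apply_moves(
  increments=[
    [1, 0.001, 0, 0.0013, 0, 0, 0],
    [1, 0.001, 0, 0.0013, 0, 0, 0],
    [1, 0, 0, 0, 0, 0, 0],
  ],
)

```text
time_s: 27.8
eef_pos: [0.3475, 0.2732, 0.0394]
tcp_rot: [-3.141, -0.872, 1.859]
force: [0.3, 0.4, -0.4]
grip_width: 0.0
gripper_force: 0.0
```

apply_moves(
  increments=[
    [1, 0.001, 0, 0.0013, 0, 0, 0],
    [1, 0.001, 0, 0.0013, 0, 0, 0],
    [1, 0, 0, 0, 0, 0, 0],
  ],
)

```text
time_s: 28.18
eef_pos: [0.3474, 0.2739, 0.0393]
tcp_rot: [-3.141, -0.872, 1.859]
force: [0.4, -2.3, 0.3]
grip_width: -0.0002
gripper_force: 1.1
```

apply_moves(
  increments=[
    [1, 0.001, 0, 0.0013, 0, 0, 0],
    [1, 0.001, 0, 0.0013, 0, 0, 0],
    [1, 0, 0, 0, 0, 0, 0],
    [1, 0, 0, 0, 0, 0, 0],
  ],
)

```text
time_s: 28.68
eef_pos: [0.3472, 0.2747, 0.0392]
tcp_rot: [-3.141, -0.871, 1.859]
force: [1.3, -5.0, 2.5]
grip_width: 0.0005
gripper_force: 2.5
```

```bash
python3 ft.py
```

```text
[ 0.51 -5.16  2.22] [0.32 0.42 0.28]
mug est [0.3456 0.3321] am 94.6 tilt 40.1 ylev -0.0 h -0.0019 q [-0.54  0.96  0.76  2.32 -1.38  1.46  1.69] F [ 0.9 -5.7  2.2] 0.0001 28.875
```

Contact confirmed: stiff at 5 N. Retracting slowly so the rubber keeps following the mug until friction holds it.

apply_moves(
  increments=[
    [1, -0.0003, 0, -0.0004, 0, 0, 0],
    [1, -0.0003, 0, -0.0004, 0, 0, 0],
    [1, -0.0003, 0, -0.0004, 0, 0, 0],
    [1, -0.0003, 0, -0.0004, 0, 0, 0],
    [1, -0.0003, 0, -0.0004, 0, 0, 0],
    [1, -0.0003, 0, -0.0004, 0, 0, 0],
    [1, -0.0003, 0, -0.0004, 0, 0, 0],
    [1, -0.0003, 0, -0.0004, 0, 0, 0],
  ],
)

```text
time_s: 29.88
eef_pos: [0.3471, 0.2742, 0.0394]
tcp_rot: [-3.141, -0.873, 1.859]
force: [0.6, -0.6, -0.1]
grip_width: -0.0003
gripper_force: 0.3
```

apply_moves(
  increments=[
    [1, -0.0003, 0, -0.0004, 0, 0, 0],
    [1, -0.0003, 0, -0.0004, 0, 0, 0],
    [1, -0.0003, 0, -0.0004, 0, 0, 0],
    [1, -0.0003, 0, -0.0004, 0, 0, 0],
    [1, -0.0003, 0, -0.0004, 0, 0, 0],
    [1, -0.0003, 0, -0.0004, 0, 0, 0],
    [1, -0.0003, 0, -0.0004, 0, 0, 0],
    [1, -0.0003, 0, -0.0004, 0, 0, 0],
  ],
)

```text
time_s: 30.88
eef_pos: [0.3477, 0.2728, 0.0395]
tcp_rot: [-3.141, -0.872, 1.859]
force: [0.2, -0.5, -0.1]
grip_width: -0.0
gripper_force: 0.0
```

apply_moves(
  increments=[
    [1, -0.0003, 0, -0.0004, 0, 0, 0],
    [1, -0.0003, 0, -0.0004, 0, 0, 0],
    [1, -0.0003, 0, -0.0004, 0, 0, 0],
    [1, -0.0003, 0, -0.0004, 0, 0, 0],
    [1, -0.0003, 0, -0.0004, 0, 0, 0],
    [1, -0.0003, 0, -0.0004, 0, 0, 0],
    [1, -0.0003, 0, -0.0004, 0, 0, 0],
    [1, -0.0003, 0, -0.0004, 0, 0, 0],
  ],
)

```text
time_s: 31.88
eef_pos: [0.348, 0.2716, 0.0395]
tcp_rot: [-3.141, -0.872, 1.859]
force: [0.4, -0.5, 0.3]
grip_width: -0.0003
gripper_force: 0.0
```

apply_moves(
  increments=[
    [1, 0, 0, -0.02, 0, 0, 0],
    [1, 0, 0, -0.06, 0, 0, 0],
    [1, 0, 0, -0.08, 0, 0, 0],
    [1, 0, 0, -0.08, 0, 0, 0],
    [1, 0, 0, 0, 0, 0, 0],
    [1, 0, 0, 0, 0, 0, 0],
  ],
)

```text
time_s: 32.62
eef_pos: [0.3635, 0.2192, 0.0857]
tcp_rot: [-3.141, -0.873, 1.859]
force: [0.8, 0.2, -0.7]
grip_width: -0.0003
gripper_force: 0.0
```

```bash
python3 - <<'E'
from cupt import *
c=cup("t11.npz",(.3378,.3515))
z=np.load("t11.npz");P=cloud("top",z["d"])[200:240,205:240].reshape(-1,3)
b=P[(P[:,2]>.036)&(P[:,2]<.066)&(P[:,1]<.292)];f=np.median(b,0);print("bar face",len(b),f.round(4))
ctr=f[:2]+.006*np.array([.84,.54]);dd=c-ctr;print("am",np.degrees(np.arctan2(dd[1],dd[0])),np.linalg.norm(dd))
for J in((.2565,.345),(.424,.356)):print("jar dist",np.hypot(*(c-J)))
p,r,s=cur();print(p,s["force"].round(1),s["time_s"])
E
```

```text
cup top cam [0.3393 0.3527] 228 0.0017 zmax 0.099
bar face 26 [0.3373 0.2801 0.0534]
am 92.50216298732833 0.06944217309698794
jar dist 0.08311336749099478
jar dist 0.08480658738241574
[0.36324285 0.21939947 0.08553348] [ 0.2  0.1 -0.3] 32.675
```

The mug is midway (83 and 85 mm from the jars), square to the front and clear of the fingers, so I'm handing in.

```bash
python3 -c "
from cell import *
print(close_job())"
```

```text
the job is handed in; nothing more can be done
None
```

The job is handed in at about 33 s: the mug was pressed to the back rail at about 7 N, let go and left upright between the jars (about 83 and 85 mm), handle within a few degrees of square. The jars and timer were untouched as far as I could see; whether it still touches the rail could not be measured after letting go, and the hand-in returned no verdict.

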